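Put the oiled coat pegs away to dry

ROBOT

A 6-joint arm with a two-finger parallel gripper is mounted at the origin on the work surface. World frame = base frame: x ahead of the robot, y to its left, z up, the work surface at z = 0. Lengths are in mm, angles in rad, forces in N, time in s.
With the tool pointing down it reaches from about 400 to 925 mm from the base axis. Payload 12.5 kg.
Tool frame: the origin (TCP) lies at the very end of the fingers, on their centre line; the grasp point (between the pads) lies 19 mm behind it; x points along the fingers, y is the direction in which the jaws open and shut, and the axes are right-handed (so a half turn about x gives the same grasp; the last joint's range is limited). The gripper opens to 95 mm and grips with 3 to 60 N. Pads are 20 mm wide; open, the fingers measure 119 mm over their backs; the gripper's body (75 mm by 180 mm) begins 59 mm behind the grasp point.
Start: joints at [-1.429, 0.491, 1.559, -0, 1.092, -0.106], TCP at [153.317, -605.924, 188.361] pointing down, gripper open.
Joint ranges: [-3.1, 3.1], [-0.84, 2.19], [0.05, 2.79], [-1.13, 4.28], [0.06, 2.93], [-2.69, 2.69]. Speed limits (rad/s): [2.22, 2.22, 2.79, 3.14, 3.14, 3.14].

INTERFACE

Orientations are given as [roll, pitch, yaw] about the fixed x, y, z axes, in that order (R = Rz(yaw) Ry(pitch) Rx(roll)).
In Python, from cell import * gives the robot as it stands.
- The arm moves only by the tool step_arm, never from a script. Its argument "steps" is a list of rows, each a list of 4 numbers: the shift along the tool's x, y, z in units of 50 mm (1.0 is 50 mm), then the turn about the tool's x in units of 8 degrees (1.0 is 8 degrees). A call has 1 to 20 rows; each row shifts and turns the commanded pose from where the row before left it, along the tool's axes as they then stand; what a row does not reach is not made up. A row lasts 1/8 s, in which the tool goes at most 62.5 mm and 10.7 degrees, less where a joint would pass 70% of its speed; a pose out of reach is approached as far as the arm can. A call is refused whole if a number of a shift passes 1 or a number of a turn 1, either way. A call with a gripper value outside its range is refused whole. "jaw" is the closure, from 0 (fully open) to 1 (shut), set as the call begins (left out, the last holds). The fingers move at their own pace and stop on an object; the grip force is fixed at half the most. Time passes only in rows, so rows that do not move let the fingers close. It gives the time, the measured TCP pose, the force and the opening at its end, in the units of the state.
- state(): the state, without advancing time (a new reading comes with each control period).
- read_camera(name): name is "scene" or "top"; returns the picture (400x640x3 uint8, red, green, blue); there is no depth.
- camera_info(name): a dict with "mtx" (3x3 intrinsics, pixels), "eye" and "attitude" of the camera in the world. Camera axes: x right, y down, z forward; pixel columns grow to the right and rows downward; lengths in mm; the calibration is good to about 2 mm. A picture is of the moment at which its call begins. camera_info takes no time and is no camera call.
- job_done(): hands the job in, once; it reports no verdict.
The state is a dict: "t": time; "joints": joint angles; "qvel": joint speeds; "tau": joint torques, N m; "eef_pos": TCP position; "tcp_rot": TCP orientation; "ft_force": force on the tool from outside, world axes, zero at the start; "moment": the same for the moment, N m; "opening": opening from 0.0 (shut) to 1.0 (fully open).
Only numpy, scipy, OpenCV 4.12 (cv2) and the standard library are available. Lean on these libraries where they do the work, as an engineer would, in place of code of your own. Each camera call takes 0.05 s, during which the arm holds its last target.

TASK

The oiled coat pegs on the draining board have drained: pull the drying cabinet's drawer right out, stand every peg from the board in the drawer's drilled rack, tenon fully down in a free hole of its own size (small pegs in the front row, large pegs in the back row), and then push the drawer fully shut. Leave the pegs already in the drawer standing, and do not disturb the other things on the bench.

Things in the scene. Friction and masses are not known exactly. Their poses are not given: they have to be found in the camera images.
- drawer (a joint): travel of the one drawer of the drying cabinet (fixed plywood box 250 deep, 380 wide, 150 high), m: 0 shut (a stop), 0.18 fully out (a stop). Opens towards the robot; takes about 3 N plus 12 N per m/s and stays where it is left. Fully out, the small row of holes is 135 mm and the large row 67 mm in front of the cabinet's face; the drawer front's inner side is 45 mm before the small row
- handle (a point): middle of the drawer's bar handle: level round steel bar 10 mm thick, 120 long (along y), its middle 40 mm off the drawer front and 108 above the bench; moves with the drawer. Axes: x into the cabinet (closing direction), z up. Shut, the cabinet's top is 42 mm above the bar, its front edge 56 mm behind it; the drawer front rises 17 mm above the bar
- rack (a point): middle of the top of the wooden drilled board in the drawer, 192 x 324 x 20 mm, top 45 mm above the bench; moves with the drawer; axes as the handle. Holes right through, at y = -105, -35, 35, 105 mm: small ones (15 across) at x = -34, large ones (19 across) at x = 34. Drawer sides rise 12 mm over the board at most, its front 80. The cabinet top's underside is 135 mm above the bench
- drain_board: draining board, dark wood 260 x 170 x 30 mm, loose on the bench, 1.2 kg, with six 19 mm holes right through at x = -85, 0, 85 and y = -42, 42 mm, some holding a freshly oiled peg. Origin under its centre, z up
- large0: turned light-wood coat peg, large: origin at the shoulder, z along the peg towards its head. Tenon 16 mm thick, 26 long (below the origin, tip bevelled to 11); collar 32 across, up to 10 mm above the origin; straight stem 18 thick from 10 to 52; head 32 across from 52 to 68. 45 g. Starts standing in the draining board, shoulder on the board's top; may be absent
- large1: turned light-wood coat peg, large: origin at the shoulder, z along the peg towards its head. Tenon 16 mm thick, 26 long (below the origin, tip bevelled to 11); collar 32 across, up to 10 mm above the origin; straight stem 18 thick from 10 to 52; head 32 across from 52 to 68. 45 g. Starts standing in the draining board, shoulder on the board's top; may be absent
- large2: turned light-wood coat peg, large: origin at the shoulder, z along the peg towards its head. Tenon 16 mm thick, 26 long (below the origin, tip bevelled to 11); collar 32 across, up to 10 mm above the origin; straight stem 18 thick from 10 to 52; head 32 across from 52 to 68. 45 g. Starts standing in the draining board, shoulder on the board's top; may be absent
- small0: turned light-wood coat peg, small: origin at the shoulder, z along the peg towards its head. Tenon 12 mm thick, 26 long (below the origin, tip bevelled to 7); collar 25 across, up to 8 mm above the origin; straight stem 13 thick from 8 to 45; head 25 across from 45 to 58. 25 g. Starts standing in the draining board, shoulder on the board's top; may be absent
- small1: turned light-wood coat peg, small: origin at the shoulder, z along the peg towards its head. Tenon 12 mm thick, 26 long (below the origin, tip bevelled to 7); collar 25 across, up to 8 mm above the origin; straight stem 13 thick from 8 to 45; head 25 across from 45 to 58. 25 g. Starts standing in the draining board, shoulder on the board's top; may be absent
- small2: turned light-wood coat peg, small: origin at the shoulder, z along the peg towards its head. Tenon 12 mm thick, 26 long (below the origin, tip bevelled to 7); collar 25 across, up to 8 mm above the origin; straight stem 13 thick from 8 to 45; head 25 across from 45 to 58. 25 g. Starts standing in the draining board, shoulder on the board's top; may be absent
- dry_large0: same as a large peg. An earlier one, already standing in a hole of its size in the drawer; may be absent
- dry_large1: same as a large peg. An earlier one, already standing in a hole of its size in the drawer; may be absent
- dry_small0: same as a small peg. An earlier one, already standing in a hole of its size in the drawer; may be absent
- dry_small1: same as a small peg. An earlier one, already standing in a hole of its size in the drawer; may be absent
- bowl: a turned light-wood bowl, 130 across, 60 high (mm); to be left alone. Origin at its underside
- tin: a round tin, 72 across, 100 high (mm); to be left alone. Origin at its underside
- gouge: a turning gouge lying on the bench, 290 long, dark handle and steel blade (mm); to be left alone. Origin at its underside
- sanding_block: a cork block, 70 x 45 x 30 (mm); to be left alone. Origin at its underside
- mallet: a turned wooden mallet standing on its head, 76 across, 190 high (mm); to be left alone. Origin at its underside
Mind the look-alikes: they are no part of the job. What is shaped like the large1 but turquoise is not meant. What is shaped like the small2 but pink is not meant.

How it is judged (in metres and radians):
On the way, in this order (a step that is already met when the one before it is completed fails the run):
1. the drawer is pulled out (at least 160 of its 180 mm) (value of joint drawer above 0.16 m), for 0.2 s.
2. every peg stands fully down in a hole of its size in the rack of the open drawer (x of large0 in the frame of rack between 0.026 and 0.042 m and y of large0 in the frame of rack between -0.115 and 0.115 m and z of large0 in the frame of rack between -0.005 and 0.004 m and angle between each of large0, large1, large2, small0, small1, small2, dry_large0, dry_large1, dry_small0, dry_small1's own z axis and vertical below 0.12 rad and x of large1 in the frame of rack between 0.026 and 0.042 m and y of large1 in the frame of rack between -0.115 and 0.115 m and z of large1 in the frame of rack between -0.005 and 0.004 m and x of large2 in the frame of rack between 0.026 and 0.042 m and y of large2 in the frame of rack between -0.115 and 0.115 m and z of large2 in the frame of rack between -0.005 and 0.004 m and x of small0 in the frame of rack between -0.042 and -0.026 m and y of small0 in the frame of rack between -0.115 and 0.115 m and z of small0 in the frame of rack between -0.005 and 0.004 m and x of small1 in the frame of rack between -0.042 and -0.026 m and y of small1 in the frame of rack between -0.115 and 0.115 m and z of small1 in the frame of rack between -0.005 and 0.004 m and x of small2 in the frame of rack between -0.042 and -0.026 m and y of small2 in the frame of rack between -0.115 and 0.115 m and z of small2 in the frame of rack between -0.005 and 0.004 m and x of dry_large0 in the frame of rack between 0.026 and 0.042 m and y of dry_large0 in the frame of rack between -0.115 and 0.115 m and z of dry_large0 in the frame of rack between -0.005 and 0.004 m and x of dry_large1 in the frame of rack between 0.026 and 0.042 m and y of dry_large1 in the frame of rack between -0.115 and 0.115 m and z of dry_large1 in the frame of rack between -0.005 and 0.004 m and x of dry_small0 in the frame of rack between -0.042 and -0.026 m and y of dry_small0 in the frame of rack between -0.115 and 0.115 m and z of dry_small0 in the frame of rack between -0.005 and 0.004 m and x of dry_small1 in the frame of rack between -0.042 and -0.026 m and y of dry_small1 in the frame of rack between -0.115 and 0.115 m and z of dry_small1 in the frame of rack between -0.005 and 0.004 m and value of joint drawer above 0.1 m), for 0.2 s.
At the end, for the whole second after the job is handed in: the drawer is shut (within 6 mm of its stop); every peg, new and earlier, stands in the drawer's rack in the row of its size (within 8 mm of the row's line), its shoulder on the board (within 4 mm) and upright (within 0.12 rad), at rest (value of joint drawer below 0.006 m and x of large0 in the frame of rack between 0.026 and 0.042 m and y of large0 in the frame of rack between -0.115 and 0.115 m and z of large0 in the frame of rack between -0.005 and 0.004 m and angle between each of large0, large1, large2, small0, small1, small2, dry_large0, dry_large1, dry_small0, dry_small1's own z axis and vertical below 0.12 rad and x of large1 in the frame of rack between 0.026 and 0.042 m and y of large1 in the frame of rack between -0.115 and 0.115 m and z of large1 in the frame of rack between -0.005 and 0.004 m and x of large2 in the frame of rack between 0.026 and 0.042 m and y of large2 in the frame of rack between -0.115 and 0.115 m and z of large2 in the frame of rack between -0.005 and 0.004 m and x of small0 in the frame of rack between -0.042 and -0.026 m and y of small0 in the frame of rack between -0.115 and 0.115 m and z of small0 in the frame of rack between -0.005 and 0.004 m and x of small1 in the frame of rack between -0.042 and -0.026 m and y of small1 in the frame of rack between -0.115 and 0.115 m and z of small1 in the frame of rack between -0.005 and 0.004 m and x of small2 in the frame of rack between -0.042 and -0.026 m and y of small2 in the frame of rack between -0.115 and 0.115 m and z of small2 in the frame of rack between -0.005 and 0.004 m and x of dry_large0 in the frame of rack between 0.026 and 0.042 m and y of dry_large0 in the frame of rack between -0.115 and 0.115 m and z of dry_large0 in the frame of rack between -0.005 and 0.004 m and x of dry_large1 in the frame of rack between 0.026 and 0.042 m and y of dry_large1 in the frame of rack between -0.115 and 0.115 m and z of dry_large1 in the frame of rack between -0.005 and 0.004 m and x of dry_small0 in the frame of rack between -0.042 and -0.026 m and y of dry_small0 in the frame of rack between -0.115 and 0.115 m and z of dry_small0 in the frame of rack between -0.005 and 0.004 m and x of dry_small1 in the frame of rack between -0.042 and -0.026 m and y of dry_small1 in the frame of rack between -0.115 and 0.115 m and z of dry_small1 in the frame of rack between -0.005 and 0.004 m and linear speed of each of large0, large1, large2, small0, small1, small2, dry_large0, dry_large1, dry_small0, dry_small1 below 0.03 m/s); the robot touches nothing.
It fails at once if a bystander on the bench (bowl, tin, gouge, cork block, mallet) is moved more than 30 mm (distance of any of bowl, tin, gouge, sanding_block, mallet from where it was at the start of the episode above 0.03 m).
Of large0, large1, large2, small0, small1, small2 only 4 to 6 are there at a start; the rules pass over those that are not, and their reading is None.
Of dry_large0, dry_large1 only 1 to 1 are there at a start; the rules pass over those that are not, and their reading is None.
Of dry_small0, dry_small1 only 1 to 1 are there at a start; the rules pass over those that are not, and their reading is None.
At some moment in a run one of drain_board may be knocked a few centimetres aside while the robot is not near it.
Once in a run the grip may slacken for a moment while it holds something.
It also fails if it takes over 210 s, if anything falls off the work surface, if the arm or the gripper's body presses on something with over 40 N, if the wrist force passes 120 N, or if a joint passes its speed limit or range.

## Working session

There is one attempt and no reset: what is moved stays moved. The work goes in short steps, Python scripts to look and compute and a tool call to move; the robot and the scene stay as the last step left them, time stands still between calls to the robot, and variables do not carry over. Pictures are saved under pics/ and viewed, and the job is handed in when it is done.

Besides the shell and the picture viewer there is one more tool, called after "Call:" in YAML: its name, and indented under it one key for each argument. step_arm: Moves the arm, as the interface text tells. Its arguments: {"type":"object","properties":{"steps":{"type":"array","items":{"type":"array","items":{"type":"number"}}},"jaw":{"type":"number"}},"required":["steps"]}

```bash
mkdir -p pics; ls; python3 - <<'E'
from cell import *
import cv2
s=state();print(s)
for n in("scene","top"):
    im=read_camera(n);cv2.imwrite(f"pics/{n}0.png",im[:,:,::-1]);print(n,camera_info(n))
E
```

```text
pics
{'t': 0.0, 'joints': array([-1.42859097e+00,  4.91572958e-01,  1.55946425e+00,  3.54363286e-05,
        1.09168147e+00, -1.05553533e-01]), 'qvel': array([-0.00025562, -0.00126631,  0.00121746,  0.00073139,  0.00074066,
       -0.00218575]), 'tau': array([-1.97528556e-05, -6.12644506e+01, -2.58185756e+01,  6.92556845e-02,
        4.82776249e-02, -1.47641481e-04]), 'eef_pos': array([ 153.29012537, -605.62689621,  187.7483425 ]), 'tcp_rot': array([-1.70425312,  1.56966986,  1.68508207]), 'ft_force': array([0.85559019, 0.65387957, 0.77894015]), 'moment': array([-0.00868782,  0.00826408, -0.01431684]), 'opening': 0.999106902593451}
scene {'mtx': array([[407.93811686,   0.        , 321.17095536],
       [  0.        , 407.93811686, 194.10206996],
       [  0.        ,   0.        ,   1.        ]]), 'eye': array([1041.85631026,  920.27845711,  905.65173283]), 'attitude': array([-2.23107110e+00, -2.47665062e-03,  2.63620425e+00])}
top {'mtx': array([[463.47908894,   0.        , 324.503933  ],
       [  0.        , 463.47908894, 196.84385755],
       [  0.        ,   0.        ,   1.        ]]), 'eye': array([ 263.3825231 ,    2.34003782, 1700.54555707]), 'attitude': array([-2.99112611,  0.00341103, -1.55501396])}
```

View pics/scene0.png

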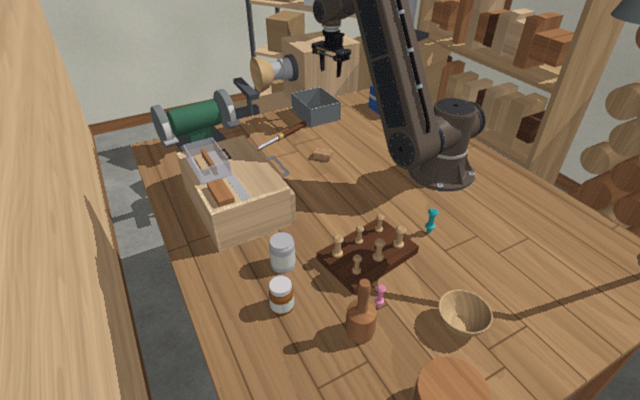

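View pics/top0.png

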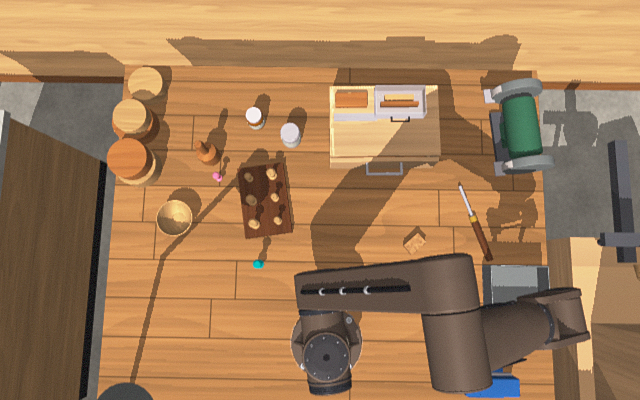

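```bash
cat > h.py <<'E'
from cell import *
import numpy as np, cv2
from scipy.spatial.transform import Rotation as Ro
def cam(n):
    c=camera_info(n); return np.array(c['mtx']),np.array(c['eye']),Ro.from_euler('xyz',c['attitude']).as_matrix()
def ray(n,px,z):
    K,e,R=cam(n); d=R@np.linalg.solve(K,[px[0],px[1],1.]); return e+d*(z-e[2])/d[2]
def proj(n,P):
    K,e,R=cam(n); q=K@(R.T@(np.asarray(P,float)-e)); return q[:2]/q[2]
def snap(n,name,box=None,k=1):
    im=read_camera(n)[:,:,::-1].copy()
    cv2.imwrite(f"pics/{name}_raw.png",im)
    if box: x,y,w,hh=box; im=im[y:y+hh,x:x+w]
    cv2.imwrite(f"pics/{name}.png",cv2.resize(im,None,fx=k,fy=k,interpolation=cv2.INTER_CUBIC)); return im
E
python3 - <<'E'
from h import *
t=cv2.imread('pics/top0.png');s=cv2.imread('pics/scene0.png')
def cr(im,x,y,w,h,k,n): cv2.imwrite(n,cv2.resize(im[y:y+h,x:x+w],None,fx=k,fy=k,interpolation=cv2.INTER_CUBIC))
cr(t,200,150,110,130,4.5,'pics/c1.png')
cr(t,320,80,130,100,6,'pics/c2.png')
cr(s,310,200,140,110,5,'pics/c3.png')
s=state();print(Ro.from_euler('xyz',s['tcp_rot']).as_matrix().round(3))
for p in [(0,0,0),(500,0,0),(500,300,0)]: print(proj('top',p),proj('scene',p))
E
```

```text
[[-0.     0.245 -0.969]
 [ 0.001 -0.969 -0.245]
 [-1.    -0.001 -0.   ]]
[325.62850605 342.31452676] [440.12776928 171.78011467]
[327.70973941 202.52081575] [328.8483497  211.77122554]
[246.80626484 201.29401155] [379.90635732 270.05640501]
```

View pics/c1.png

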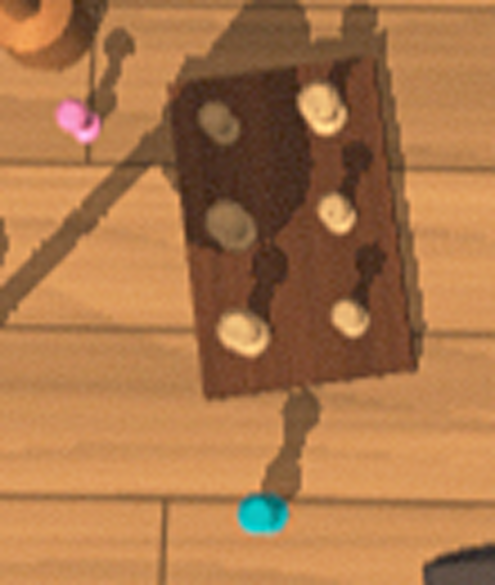

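View pics/c2.png

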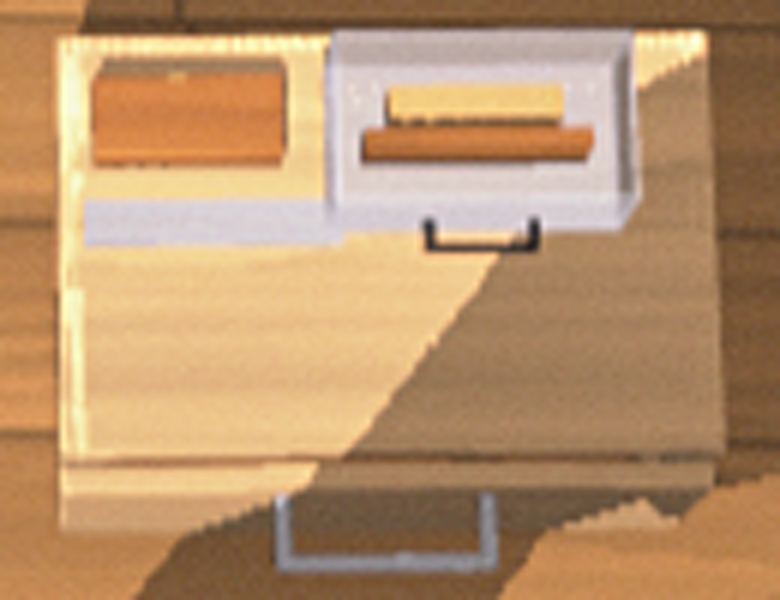

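View pics/c3.png

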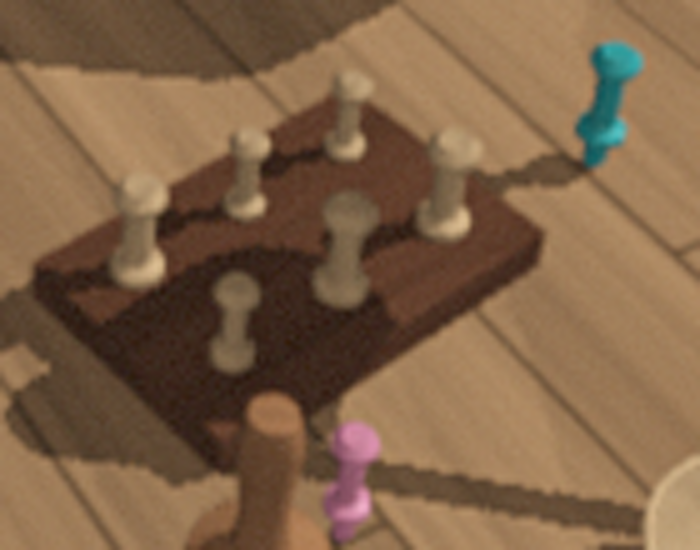

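```bash
python3 - <<'E'
from h import *
c=lambda x,y:(320+(x+.5)/6-.5,80+(y+.5)/6-.5)
print('bar',ray('top',c(280,565),108),ray('top',c(495,563),108))
print('edge',ray('top',c(65,460),150),ray('top',c(722,455),150))
print('side L',ray('top',c(60,38),150), 'R',ray('top',c(707,33),150))
d=lambda x,y:(200+(x+.5)/4.5-.5,150+(y+.5)/4.5-.5)
# board corners z=30
for p in [(172,86),(374,56),(418,368),(207,397)]: print('board',ray('top',d(*p),30))
# heads top view z=30+68 / 30+58
for n,p,z in [('S_a',(217,122),86),('L_b',(322,107),96),('L_c',(229,225),96),('S_d',(336,213),86),('L_e',(242,333),96),('S_f',(349,318),86)]: print(n,ray('top',d(*p),z))
for n,p,z in [('pink',(75,117),50),('turq',(262,512),60),('mallet',(10,20),100)]: print(n,ray('top',d(*p),z))
print('mallet',ray('top',(205,150),190),'tins',ray('top',(290,132),100),ray('top',(254,116),100),'gouge',ray('top',(461,185),10),ray('top',(490,258),10),'block',ray('top',(414,241),30),'bowl',ray('top',(175,217),60))
e=lambda x,y:(310+(x+.5)/5-.5,200+(y+.5)/5-.5)
# scene view heads top centre
for n,p,z in [('S_a',(237,292),86),('L_b',(142,194),96),('L_c',(349,215),96),('S_d',(250,146),86),('L_e',(455,147),96),('S_f',(351,88),86)]: print(n,ray('scene',e(*p),z))
E
```

```text
bar [ 588.70733863 -133.25227344  108.        ] [ 591.78843907 -258.61907181  108.        ]
edge [639.4356172   -6.71272846 150.        ] [ 647.974889   -381.89407755  150.        ]
side L [ 8.92488768e+02 -2.76650886e-01  1.50000000e+02] R [ 901.0053802  -378.57291664  150.        ]
board [616.37587031 332.75740683  30.        ]
board [643.95920199 168.18605776  30.        ]
board [388.8102967  125.42991144  30.        ]
board [362.99742214 293.6169823   30.        ]
S_a [576.11212517 284.90417547  86.        ]
L_b [587.39474286 201.23458268  96.        ]
L_c [492.78655275 270.50459907  96.        ]
S_d [504.99099115 188.70998019  86.        ]
L_e [408.75373066 257.12107189  96.        ]
S_f [422.6311203  175.95867414  86.        ]
pink [585.45754452 405.97340269  50.        ]
turq [272.51184568 241.82735933  60.        ]
mallet [652.71903835 448.95267961 100.        ]
mallet [644.91446298 413.99338934 190.        ] tins [738.12257844 138.46928337 100.        ] [795.54600998 269.31551496 100.        ] gouge [ 571.59269224 -492.10091477   10.        ] [ 305.27162049 -589.16362257   10.        ] block [ 361.07381264 -311.8686178    30.        ] bowl [431.28721679 542.97839793  60.        ]
S_a [580.95894611 293.30675274  86.        ]
L_b [592.71454228 211.39722675  96.        ]
L_c [499.49393729 281.91750167  96.        ]
S_d [510.46363728 198.53965951  86.        ]
L_e [412.58207912 265.70504189  96.        ]
S_f [427.76017904 184.58445219  86.        ]
```

```bash
python3 - <<'E'
from h import *
e=lambda x,y:(310+(x+.5)/5-.5,200+(y+.5)/5-.5)
for p in [(36,266),(543,234)]: print(ray('scene',e(*p),30))
for q in [(644,168,30),(363,293.6,30),(616.4,332.8,30),(388.8,125.4,30)]: 
    a=proj('scene',q); print(q,(a-[310,200])*5)
# cabinet in scene
s=cv2.imread('pics/scene0.png')
cv2.imwrite('pics/c4.png',cv2.resize(s[120:260,150:310],None,fx=5,fy=5,interpolation=cv2.INTER_CUBIC))
for q in [(643,-7,150),(643+8,-387,150),(590,-196,108)]:
    print(q,(proj('scene',q)-[150,120])*5)
E
```

```text
[642.13793024 175.70123513  30.        ]
[362.44220286 299.38244032  30.        ]
(644, 168, 30) [ 25.04458954 256.82575943]
(363, 293.6, 30) [534.0591507  226.31571653]
(616.4, 332.8, 30) [213.87032792 431.91858828]
(388.8, 125.4, 30) [337.30872034  79.59754878]
(643, -7, 150) [690.59580133 338.96396185]
(651, -387, 150) [461.90035488  72.66261959]
(590, -196, 108) [646.58211825 223.18964317]
```

View pics/c4.png

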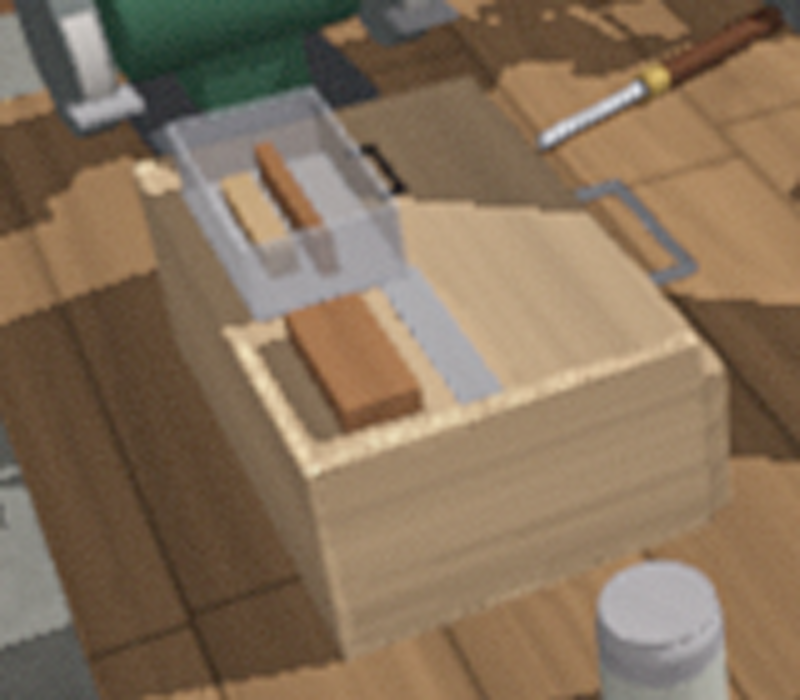

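Call:
step_arm:
  steps:
    - [0, -0.48, -0.87, 0]
    - [0, -0.48, -0.87, 0]
    - [0, -0.48, -0.87, 0]
    - [0, -0.48, -0.87, 0]
    - [0, -0.48, -0.87, 0]
    - [0, -0.48, -0.87, 0]
    - [0, -0.48, -0.87, 0]
    - [0, -0.48, -0.87, 0]
    - [0, -0.48, -0.87, 0]
    - [0, -0.48, -0.87, 0]
  jaw: 0.64

```text
t: 1.35
eef_pos: [517.2, -265.2, 188.1]
tcp_rot: [-0.486, 1.57, 2.904]
ft_force: [0.9, -0.7, 0.8]
opening: 0.359
```

Call:
step_arm:
  steps:
    - [0, 0, 0, -0.965]
    - [0, 0, 0, -0.965]
    - [0, 0, 0, -0.965]
    - [0, 0, 0, -0.965]
    - [0, 0, 0, -0.965]
    - [0, 0, 0, -0.965]
    - [0, 0, 0, -0.965]
    - [0, 0, 0, -0.965]
    - [0, 0, 0, -0.965]
    - [0, 0, 0, -0.965]
    - [0, 0, 0, 0]
    - [0, 0, 0, 0]

```text
t: 2.85
eef_pos: [516.1, -266.5, 188.2]
tcp_rot: [-1.908, 1.57, 2.825]
ft_force: [-0.1, -0.3, -1.5]
opening: 0.361
```

```bash
cat >> h.py <<'E'
def go(tx,ty,tz):
    s=state();R=Ro.from_euler('xyz',s['tcp_rot']).as_matrix();d=R.T@(np.array([tx,ty,tz])-s['eef_pos'])/50
    print('t',round(s['t'],2),'tcp',np.round(s['eef_pos'],1),'yawy',np.degrees(np.arctan2(R[1,1],R[0,1])).round(2),'down',R[:,0].round(3),'units',d.round(3),'F',np.round(s['ft_force'],1),'op',round(s['opening']*95,1))
E
python3 - <<'E'
from h import *
go(590,-196,188)
snap('top','t1',(320,60,150,130),5);snap('scene','s1',(150,60,200,160),4)
p=state()['eef_pos'];print(proj('top',p),(proj('top',p)-[320,60])*5,(proj('scene',p)-[150,60])*4)
E
```

```text
t 2.85 tcp [ 516.1 -266.5  188.2] yawy 1.23 down [-0.  0. -1.] units [ 0.003  1.508 -1.378] F [-0.1 -0.3 -1.5] op 34.3
[408.63630493 191.05637123] [443.18152464 655.28185615] [554.70623583 283.2733416 ]
```

View pics/t1.png

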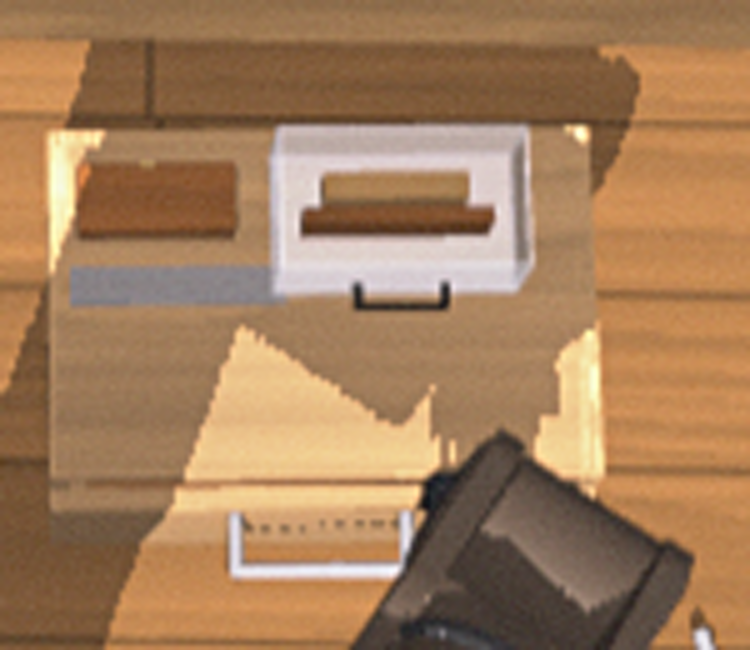

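View pics/s1.png

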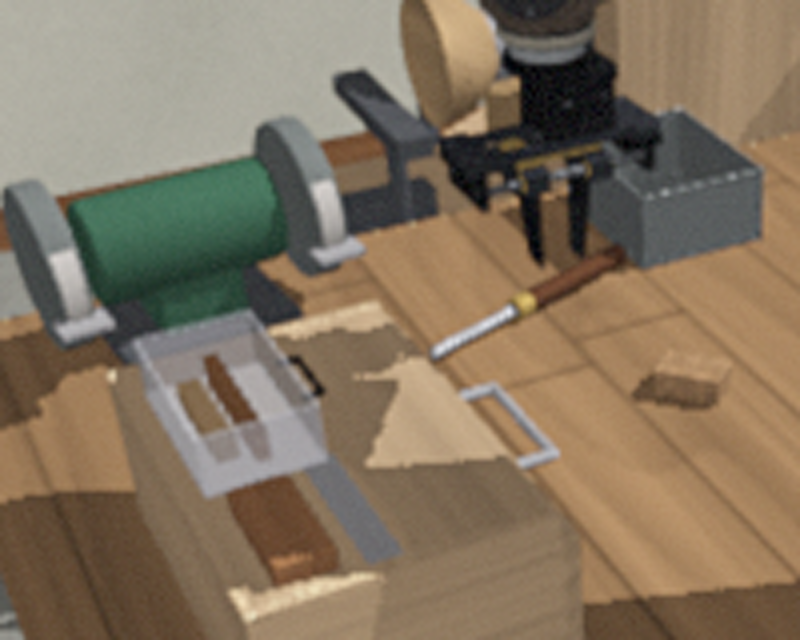

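```bash
python3 - <<'E'
from h import *
s=cv2.imread('pics/s1_raw.png');cv2.imwrite('pics/c5.png',cv2.resize(s[85:145,255:325],None,fx=10,fy=10,interpolation=cv2.INTER_CUBIC))
p=state()['eef_pos'];
for dy in(-1,1):
  for dz in(0,30): print(dy,dz,(proj('scene',p+np.array([dy*17,0,dz]))-[255,85])*10)
E
```

```text
-1 0 [379.55689262 447.04519532]
-1 30 [376.18358804 372.16898175]
1 0 [293.59046671 469.42141722]
1 30 [289.08509713 394.15167995]
```

View pics/c5.png

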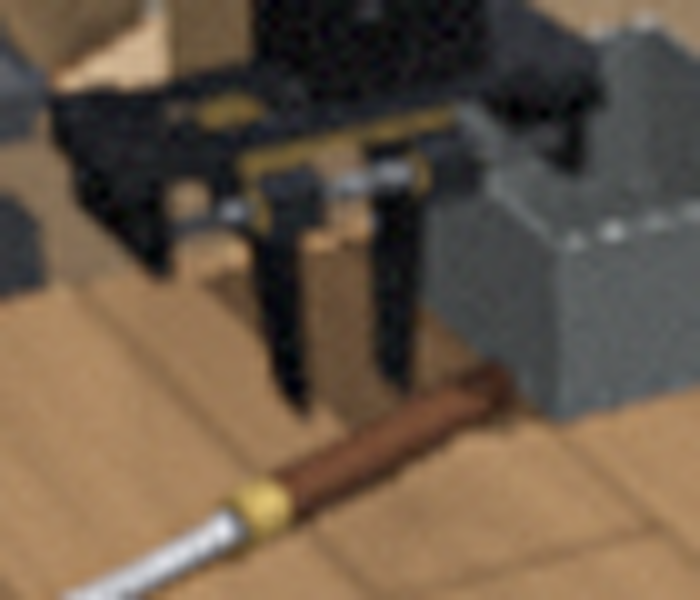

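```bash
python3 - <<'E'
from h import *
s=cv2.imread('pics/scene0.png');cv2.imwrite('pics/c6.png',cv2.resize(s[20:100,290:370],None,fx=8,fy=8,interpolation=cv2.INTER_CUBIC))
for z in (188,208): print((proj('scene',(153.3,-605.6,z))-[290,20])*8)
E
```

```text
[315.0953015  475.16819715]
[315.62646602 440.70060875]
```

View pics/c6.png

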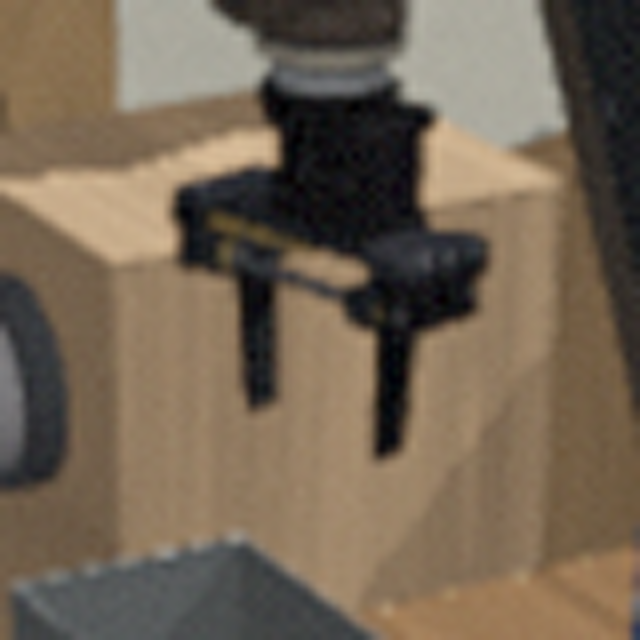

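Call:
step_arm:
  steps:
    - [0, 0.37, -0.35, 0]
    - [0, 0.37, -0.35, 0]
    - [0, 0.37, -0.34, 0]
    - [0, 0.37, -0.34, 0]
    - [0.5, 0, 0, 0]
    - [0.4, 0, 0, 0]
    - [0, 0, 0, 0]
    - [0, 0, 0, 0]

```text
t: 3.95
eef_pos: [588.8, -196.0, 144.1]
tcp_rot: [1.069, 1.57, -0.478]
ft_force: [-0.9, 0.5, -0.2]
opening: 0.358
```

```bash
python3 - <<'E'
from h import *
go(590,-196,100)
print(ray('scene',(150+654.5/5-.5,120+226.5/5-.5),108))
snap('top','t2',(320,60,150,130),5);snap('scene','s2',(230,90,90,80),8)
p=state()['eef_pos'];print((proj('top',p)-[320,60])*5,(proj('scene',p)-[230,90])*8,(proj('scene',(590,-196,108))-[230,90])*8)
E
```

```text
t 3.95 tcp [ 588.8 -196.   144.1] yawy 1.36 down [ 0.001 -0.    -1.   ] units [0.882 0.023 0.001] F [-0.9  0.5 -0.2] op 34.0
[ 587.08808455 -193.23607214  108.        ]
[327.53058041 559.38514815] [391.93406484 526.32051077] [394.53138919 597.10342906]
```

View pics/t2.png

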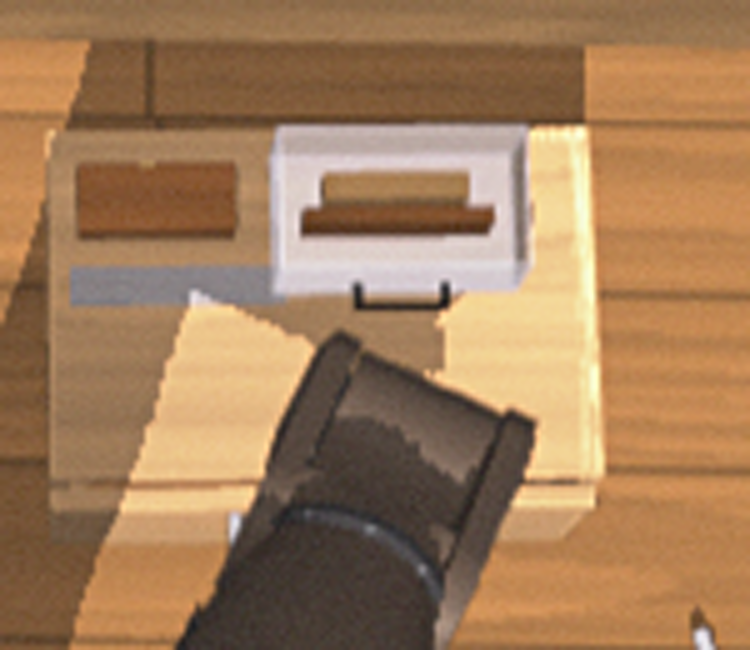

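View pics/s2.png

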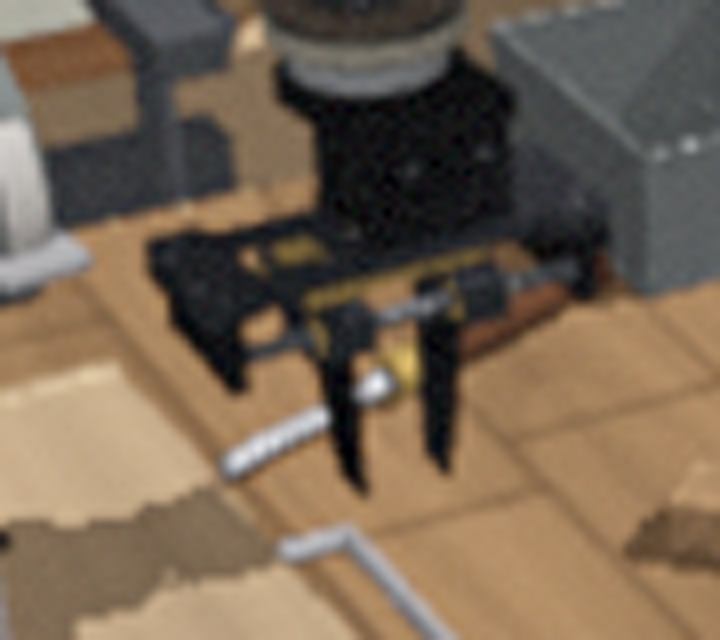

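Call:
step_arm:
  steps:
    - [0.3, 0, 0, 0]
    - [0.3, 0, 0, 0]
    - [0.2, 0, 0, 0]
    - [0.2, 0, 0, 0]
    - [0, 0, 0, 0]
    - [0, 0, 0, 0]

```text
t: 4.8
eef_pos: [588.6, -195.9, 93.6]
tcp_rot: [0.985, 1.57, -0.561]
ft_force: [-0.3, -1.4, -0.4]
opening: 0.362
```

```bash
python3 - <<'E'
from h import *
go(590,-196,89)
snap('scene','s3',(230,90,90,80),8)
E
```

```text
t 4.8 tcp [ 588.6 -195.9   93.6] yawy 1.4 down [ 0. -0. -1.] units [0.091 0.027 0.004] F [-0.3 -1.4 -0.4] op 34.4
```

View pics/s3.png

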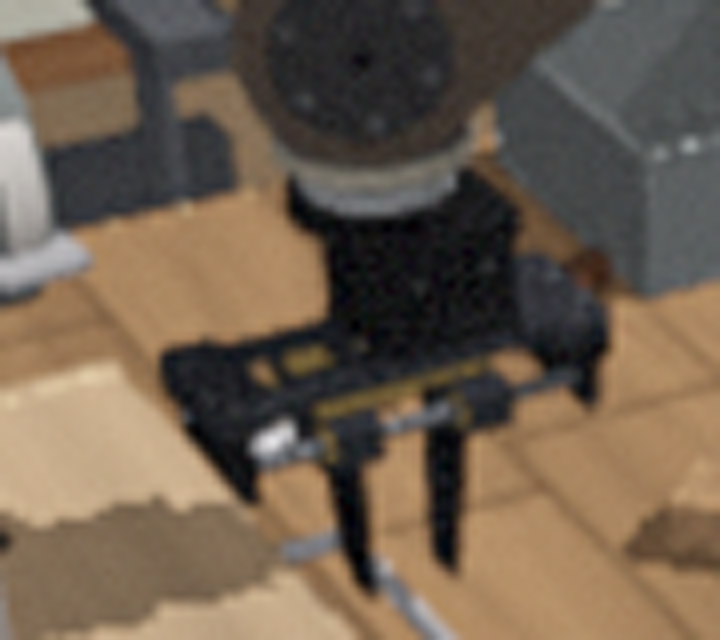

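Call:
step_arm:
  steps:
    - [0.04, 0, 0, 0]
    - [0, 0, 0, 0]
    - [0, 0, 0, 0]
    - [0, 0, 0, 0]
    - [0, 0, 0, 0]
    - [0, 0, 0, 0]
  jaw: 1.0

```text
t: 5.6
eef_pos: [588.5, -195.8, 91.3]
tcp_rot: [0.307, 1.571, -1.239]
ft_force: [0.5, 0.4, 0.1]
opening: 0.007
```

```bash
python3 - <<'E'
from h import *
snap('scene','s4',(230,90,90,80),8);snap('top','t4',(320,60,150,130),5)
E
```

```text
(no output)
```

View pics/s4.png

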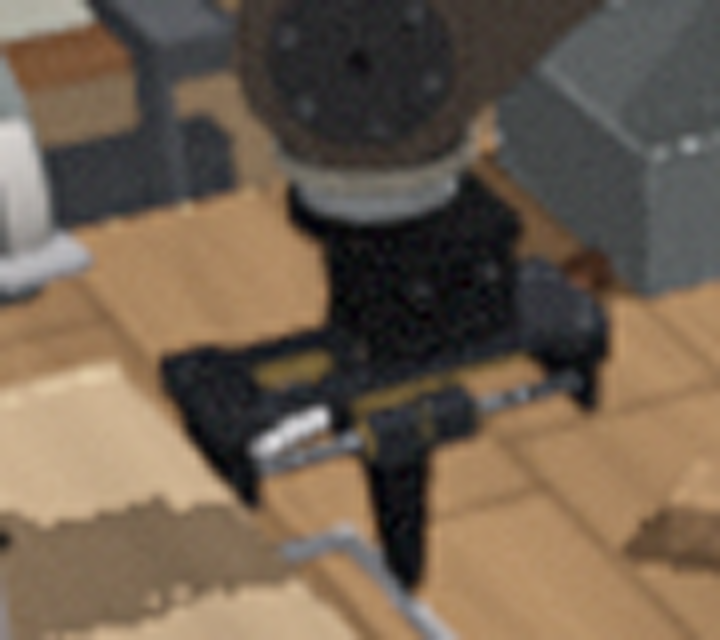

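View pics/t4.png

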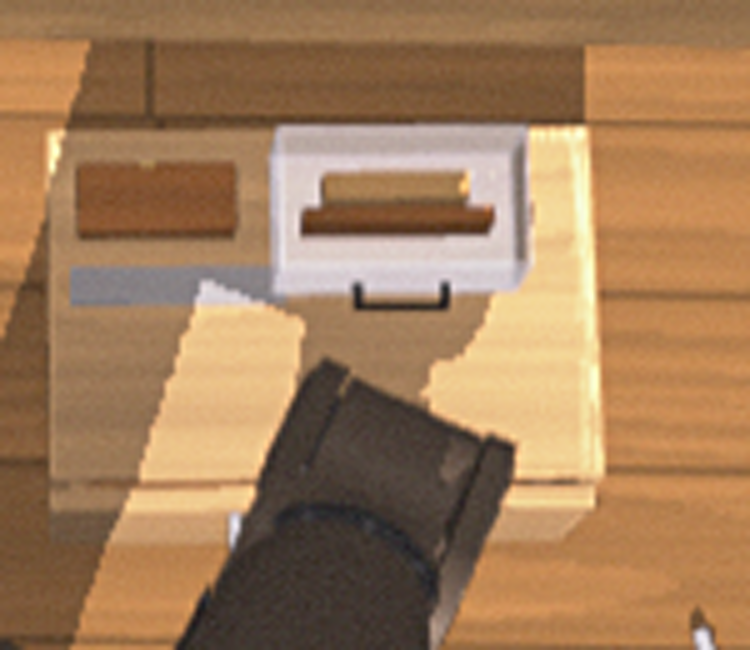

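Call:
step_arm:
  steps:
    - [0.04, 0, 0, 0]
    - [0.04, 0, 0, 0]
    - [0, 0, 0, 0]
    - [0, 0, 0, 0]

```text
t: 6.2
eef_pos: [588.4, -195.8, 87.3]
tcp_rot: [-0.998, 1.571, -2.544]
ft_force: [-1.5, 0.4, 0.1]
opening: 0.002
```

Call:
step_arm:
  steps:
    - [0.05, 0, 0, 0]
    - [0.05, 0, 0, 0]
    - [0, 0, 0, 0]
    - [0, 0, 0, 0]

```text
t: 6.7
eef_pos: [588.8, -195.9, 86.5]
tcp_rot: [1.031, 1.568, -0.515]
ft_force: [-12.6, 4.2, 39.8]
opening: 0.004
```

Call:
step_arm:
  steps:
    - [-0.3, 0, 0, 0]
    - [-0.3, 0.03, 0, 0]
    - [0, 0, 0, 0]
    - [0, 0, 0, 0]
  jaw: 0.64

```text
t: 7.2
eef_pos: [589.8, -195.7, 111.8]
tcp_rot: [-1.886, 1.57, 2.851]
ft_force: [0.9, -0.1, -0.1]
opening: 0.342
```

Call:
step_arm:
  steps:
    - [0.3, 0, 0, 0]
    - [0.3, 0, 0, 0]
    - [0.1, 0, 0, 0]
    - [0, 0, 0, 0]
    - [0, 0, 0, 0]

```text
t: 7.82
eef_pos: [590.2, -195.8, 77.6]
tcp_rot: [1.023, 1.57, -0.523]
ft_force: [-0.1, 0.2, 1.0]
opening: 0.358
```

Call:
step_arm:
  steps:
    - [0.12, 0, 0, 0]
    - [0.1, 0, 0, 0]
    - [0, 0, 0, 0]

```text
t: 8.2
eef_pos: [589.7, -195.7, 65.8]
tcp_rot: [-1.872, 1.57, 2.865]
ft_force: [-0.7, 0.3, -0.1]
opening: 0.361
```

Call:
step_arm:
  steps:
    - [0, 0, 0, 0]
    - [0, 0, 0, 0]
    - [0, 0, 0, 0]
    - [0, 0, 0, 0]
    - [0, 0, 0, 0]
    - [0, 0, 0, 0]
  jaw: 1.0

```text
t: 8.95
eef_pos: [589.7, -195.8, 66.4]
tcp_rot: [-1.46, 1.57, -3.007]
ft_force: [-3.5, -0.2, 3.4]
opening: 0.097
```

Call:
step_arm:
  steps:
    - [0, -0.15, 0, 0]
    - [0, -0.3, 0, 0]
    - [0, -0.4, 0, 0]
    - [0, -0.4, 0, 0]
    - [0, -0.4, 0, 0]
    - [0, -0.4, 0, 0]
    - [0, -0.4, 0, 0]
    - [0, -0.4, 0, 0]
    - [0, -0.3, 0, 0]
    - [0, -0.2, 0, 0]
    - [0, -0.1, 0, 0]
    - [0, 0, 0, 0]
    - [0, 0, 0, 0]

```text
t: 10.58
eef_pos: [417.3, -199.9, 66.4]
tcp_rot: [-1.807, 1.57, 2.93]
ft_force: [-2.6, 0.9, 4.0]
opening: 0.093
```

Call:
step_arm:
  steps:
    - [0, -0.06, 0, 0]
    - [0, -0.06, 0, 0]
    - [0, 0, 0, 0]
    - [0, 0, 0, 0]

```text
t: 11.08
eef_pos: [411.4, -200.1, 66.4]
tcp_rot: [-1.619, 1.57, 3.118]
ft_force: [-0.8, 1.6, 4.6]
opening: 0.096
```

Call:
step_arm:
  steps:
    - [0, -0.05, 0, 0]
    - [0, -0.03, 0, 0]
    - [0, 0, 0, 0]
    - [0, 0, 0, 0]

```text
t: 11.58
eef_pos: [409.8, -200.3, 66.4]
tcp_rot: [1.314, 1.566, -0.233]
ft_force: [17.8, 11.5, -4.3]
opening: 0.093
```

Call:
step_arm:
  steps:
    - [0, 0.04, 0, 0]
    - [0, 0, 0, 0]
    - [0, 0, 0, 0]
    - [-0.3, 0, 0, 0]
    - [-0.6, 0, 0, 0]
    - [-1, 0, 0, 0]
    - [-0.8, 0, 0, 0]
    - [0, 0, 0, 0]
  jaw: 0.64

```text
t: 12.58
eef_pos: [410.2, -200.8, 203.7]
tcp_rot: [0.914, 1.566, -0.632]
ft_force: [-0.2, -0.2, -0.9]
opening: 0.36
```

Call:
step_arm:
  steps:
    - [0, 0, 0, 1]
    - [0, 0, 0, 1]
    - [0, 0, 0, 1]
    - [0, 0, 0, 1]
    - [0, 0, 0, 1]
    - [0, 0, 0, 1]
    - [0, 0, 0, 1]
    - [0, 0, 0, 1]
    - [0, 0, 0, 1]
    - [0, 0, 0, 1]
    - [0, 0, 0, 1]
    - [0, 0, 0, 0.25]
    - [0, 0, 0, 0]
    - [0, 0, 0, 0]
  jaw: 0.45

```text
t: 14.32
eef_pos: [409.4, -200.1, 201.1]
tcp_rot: [-0.401, 1.57, 2.767]
ft_force: [-0.3, -0.5, 0.4]
opening: 0.552
```

```bash
python3 - <<'E'
from h import *
go(410,-200,170)
snap('top','t5');snap('scene','s5')
E
```

```text
t 14.32 tcp [ 409.4 -200.1  201.1] yawy -88.5 down [-0.  0. -1.] units [ 0.622 -0.002 -0.012] F [-0.3 -0.5  0.4] op 52.4
```

View pics/t5.png

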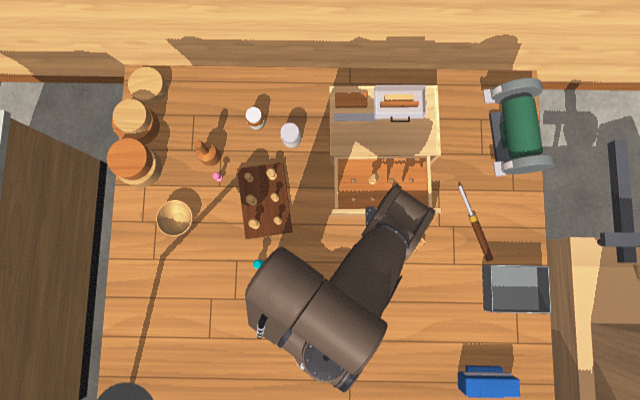

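View pics/s5.png

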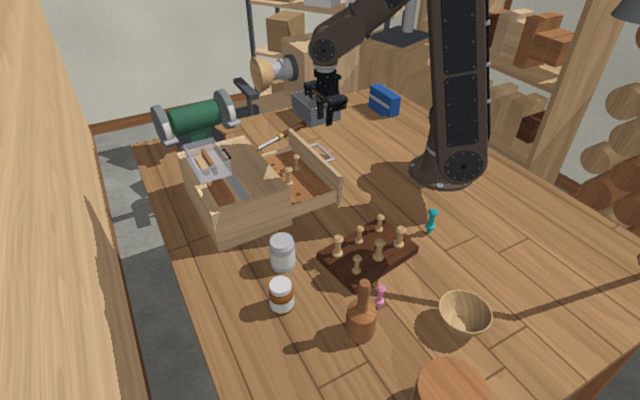

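Call:
step_arm:
  steps:
    - [0, -0.5, -0.2, 0]
    - [0, -0.75, -0.2, 0]
    - [0, -0.75, -0.2, 0]
    - [0, -0.75, -0.2, 0]
    - [0, -0.75, 0, 0]
    - [0, -0.75, 0, 0]
    - [0, -0.75, 0, 0]
    - [0, -0.75, 0.1, 0]
    - [0, -0.75, 0.1, 0]
    - [0, -0.5, 0.1, 0]
    - [0, -0.45, 0, 0]
    - [0, 0, 0, 0]
    - [0, 0, 0, 0]
  jaw: 0.45

```text
t: 16.05
eef_pos: [425.4, 172.5, 201.2]
tcp_rot: [1.19, 1.571, -1.927]
ft_force: [0.4, -0.1, -0.0]
opening: 0.546
```

```bash
python3 - <<'E'
from h import *
go(425.7,175,170)
a=snap('top','t6',(325,140,125,85),6);snap('scene','s6')
s=cv2.imread('pics/s6_raw.png');cv2.imwrite('pics/s6b.png',cv2.resize(s[120:240,230:350],None,fx=5,fy=5,interpolation=cv2.INTER_CUBIC))
b=cv2.imread('pics/t6_raw.png');cv2.imwrite('pics/t6b.png',cv2.resize(b[150:250,220:320],None,fx=5,fy=5,interpolation=cv2.INTER_CUBIC))
E
```

```text
t 16.05 tcp [425.4 172.5 201.2] yawy -88.57 down [-0. -0. -1.] units [ 0.625 -0.051 -0.008] F [ 0.4 -0.1 -0. ] op 51.9
```

View pics/t6.png

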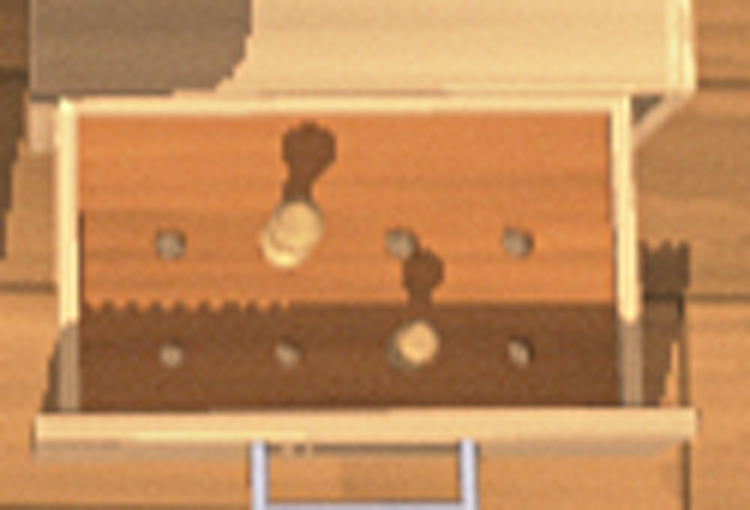

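View pics/s6.png

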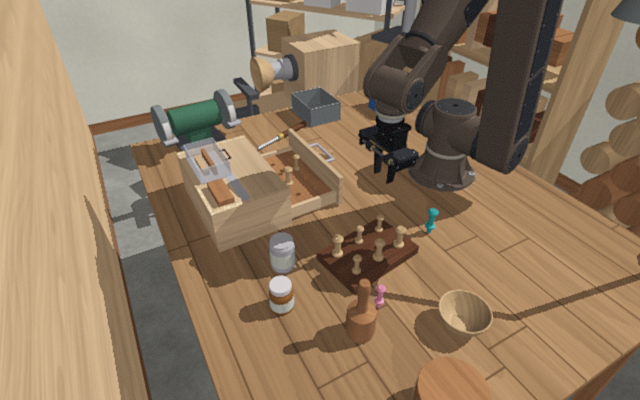

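View pics/t6b.png

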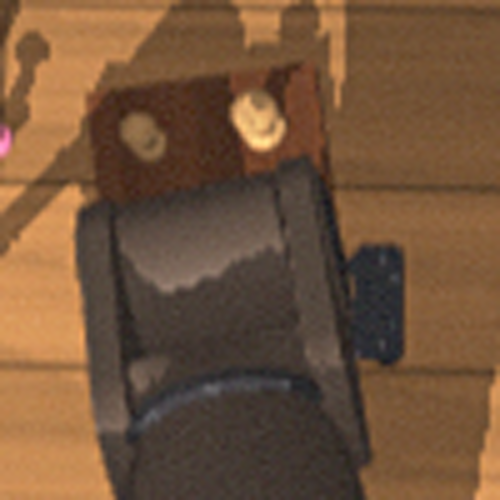

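View pics/s6b.png

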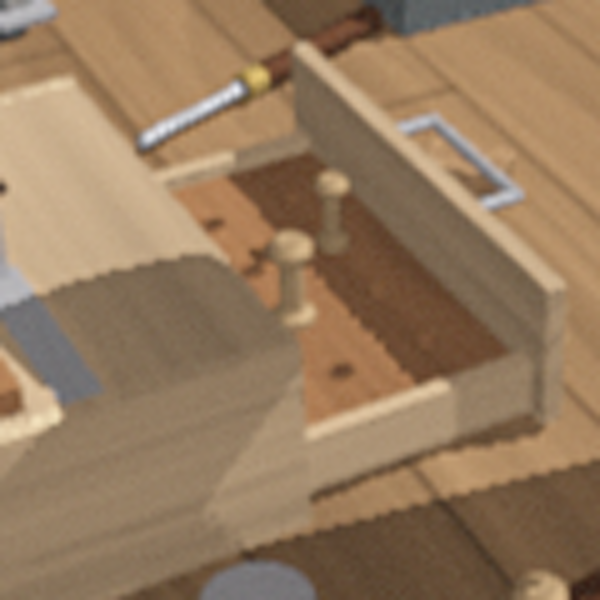

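```bash
python3 - <<'E'
from h import *
c=lambda x,y:(325+(x+.5)/6-.5,140+(y+.5)/6-.5)
im=cv2.imread('pics/t6_raw.png')[140:225,325:450]
L=[((170.5,243),(34,105)),((402,242),(34,-35)),((517,242),(34,-105)),((172,355),(-34,105)),((288,354),(-34,35)),((520,351.5),(-34,-105))]
P=np.array([ray('top',c(*p),45)[:2] for p,_ in L]);Q=np.array([q for _,q in L],float)
print(P.round(1))
pm,qm=P.mean(0),Q.mean(0)
A=np.arctan2(*(lambda a,b:(np.sum(a[:,0]*b[:,1]-a[:,1]*b[:,0]),np.sum(a*b)))(Q-qm,P-pm))
R=np.array([[np.cos(A),-np.sin(A)],[np.sin(A),np.cos(A)]]);t=pm-R@qm
print('yaw',np.degrees(A),'rack',t);print((R@Q.T).T.round(1)+t.round(1));print('res',(P-((R@Q.T).T+t)).round(1))
# by touch
a=np.radians(1.4);u=np.array([np.cos(a),np.sin(a)])
print('touch rack centre',np.array([409.8,-200.3])+u*135)
E
```

```text
[[ 577.4  -90.6]
 [ 580.1 -230.6]
 [ 581.2 -300.2]
 [ 508.9  -91.9]
 [ 510.6 -161.7]
 [ 514.2 -301.2]]
yaw 1.2108532326624435 rack [ 545.40251237 -196.01616111]
[[ 577.2  -90.3]
 [ 580.1 -230.3]
 [ 581.6 -300.3]
 [ 509.2  -91.7]
 [ 510.7 -161.7]
 [ 513.6 -301.7]]
res [[ 0.2 -0.2]
 [ 0.  -0.3]
 [-0.4  0.1]
 [-0.3 -0.2]
 [-0.1  0.1]
 [ 0.6  0.6]]
touch rack centre [ 544.75970112 -197.00165595]
```

Call:
step_arm:
  steps:
    - [0.4, -0.05, -0.01, 0]
    - [0.8, 0, 0, 0]
    - [0.8, 0, 0, 0]
    - [0.8, 0, 0, 0]
    - [0.4, 0, 0, 0]
    - [0.3, 0, 0, 0]
    - [0.24, 0, 0, 0]
    - [0, 0, 0, 0]
    - [0, 0, 0, 0]

```text
t: 17.27
eef_pos: [426.2, 175.3, 14.7]
tcp_rot: [-3.064, 1.57, 0.101]
ft_force: [0.9, 1.0, -0.4]
opening: 0.552
```

```bash
python3 - <<'E'
from h import *
go(425.7,175,14)
s=snap('scene','s7',(330,160,100,90),8)
E
```

```text
t 17.27 tcp [426.2 175.3  14.7] yawy -88.61 down [ 0.001  0.    -1.   ] units [0.015 0.005 0.009] F [ 0.9  1.  -0.4] op 52.4
```

View pics/s7.png

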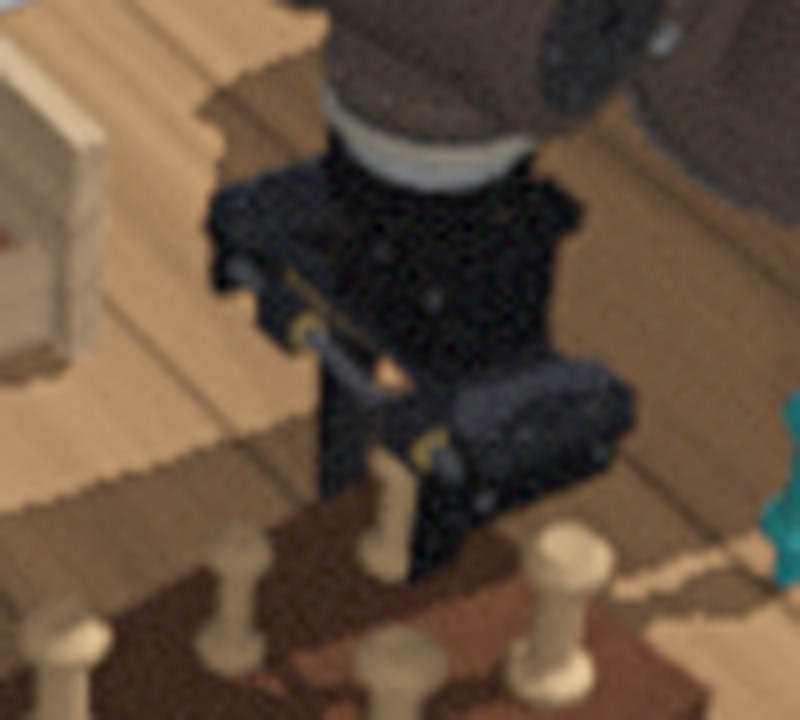

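Call:
step_arm:
  steps:
    - [0, 0, 0, 0]
    - [0, 0, 0, 0]
    - [0, 0, 0, 0]
    - [0, 0, 0, 0]
    - [0, 0, 0, 0]
    - [0, 0, 0, 0]
  jaw: 1.0

```text
t: 18.08
eef_pos: [425.9, 175.4, 14.3]
tcp_rot: [2.456, 1.571, -0.661]
ft_force: [0.1, -0.9, 2.0]
opening: 0.241
```

Call:
step_arm:
  steps:
    - [-0.2, 0, 0, 0]
    - [-0.5, 0, 0, 0]
    - [-0.7, 0, 0, 0]
    - [-0.7, 0, 0, 0]
    - [-0.6, 0, 0, 0]
    - [-0.4, 0, 0, 0]
    - [0, 0, 0, 0]
    - [0, 0, 0, 0]

```text
t: 19.08
eef_pos: [425.4, 175.3, 168.8]
tcp_rot: [0.367, 1.57, -2.75]
ft_force: [1.1, 0.2, -1.4]
opening: 0.244
```

```bash
python3 - <<'E'
from h import *
go(513.5,-302,170)
s=snap('scene','s8',(330,110,100,110),7)
E
```

```text
t 19.07 tcp [425.4 175.3 168.8] yawy -88.6 down [-0.001 -0.    -1.   ] units [-0.023  9.585 -1.528] F [ 1.1  0.2 -1.4] op 23.2
```

View pics/s8.png

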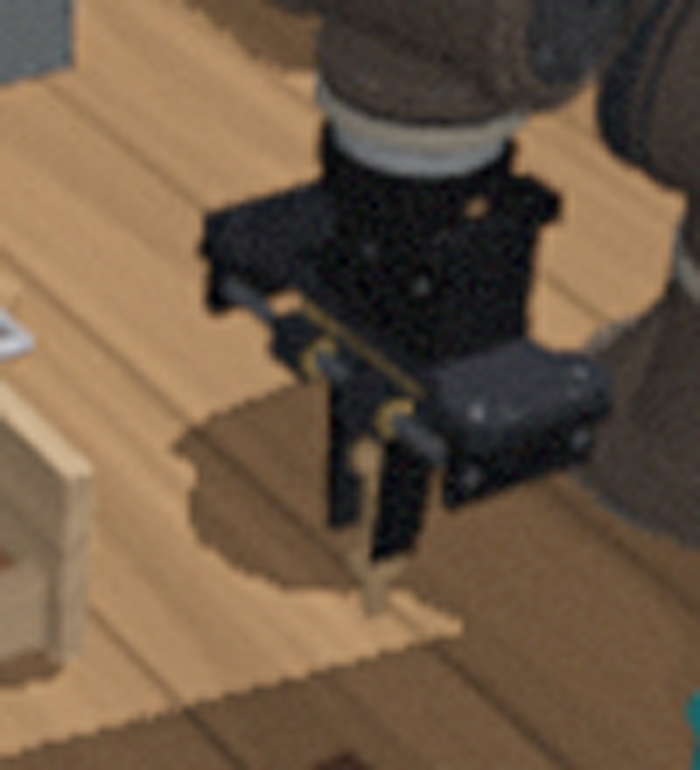

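Call:
step_arm:
  steps:
    - [0, 0.5, -0.1, 0]
    - [0, 0.8, -0.13, 0]
    - [0, 0.8, -0.13, 0]
    - [0, 0.8, -0.13, 0]
    - [0, 0.8, -0.13, 0]
    - [0, 0.8, -0.13, 0]
    - [0, 0.8, -0.13, 0]
    - [0, 0.8, -0.13, 0]
    - [0, 0.8, -0.13, 0]
    - [0, 0.8, -0.13, 0]
    - [0, 0.8, -0.13, 0]
    - [0, 0.6, -0.13, 0]
    - [0, 0.28, 0, 0]
    - [0, 0, 0, 0]
    - [0, 0, 0, 0]

```text
t: 21.0
eef_pos: [513.5, -290.6, 169.1]
tcp_rot: [-0.711, 1.57, 2.455]
ft_force: [-0.4, 0.3, -0.0]
opening: 0.244
```

```bash
python3 - <<'E'
from h import *
go(513.5,-302,75)
E
```

```text
t 21.0 tcp [ 513.5 -290.6  169.1] yawy -88.57 down [-0.001  0.    -1.   ] units [1.883 0.23  0.004] F [-0.4  0.3 -0. ] op 23.2
```

Call:
step_arm:
  steps:
    - [0, 0.23, 0, 0]
    - [0.6, 0, 0, 0]
    - [0.8, 0, 0, 0]
    - [0.5, 0, 0, 0]
    - [0, 0, 0, 0]
    - [0, 0, 0, 0]

```text
t: 21.75
eef_pos: [514.6, -303.5, 75.4]
tcp_rot: [2.424, 1.569, -0.693]
ft_force: [0.1, 0.1, 0.2]
opening: 0.243
```

```bash
python3 - <<'E'
from h import *
go(513.5,-302,29.5)
s=snap('scene','s9',(250,90,100,100),7);t=snap('top','t9',(325,140,125,85),6)
print([(proj('scene',q)-[250,90])*7 for q in [(513.5,-302,45),(513.5,-302,65),(508.8,-92,45)]])
E
```

```text
t 21.75 tcp [ 514.6 -303.5   75.4] yawy -88.59 down [ 0.001 -0.001 -1.   ] units [ 0.918 -0.032  0.022] F [0.1 0.1 0.2] op 23.1
[array([259.52749842, 486.88646326]), array([257.74390287, 456.11188803]), array([446.70860943, 685.17716509])]
```

View pics/s9.png

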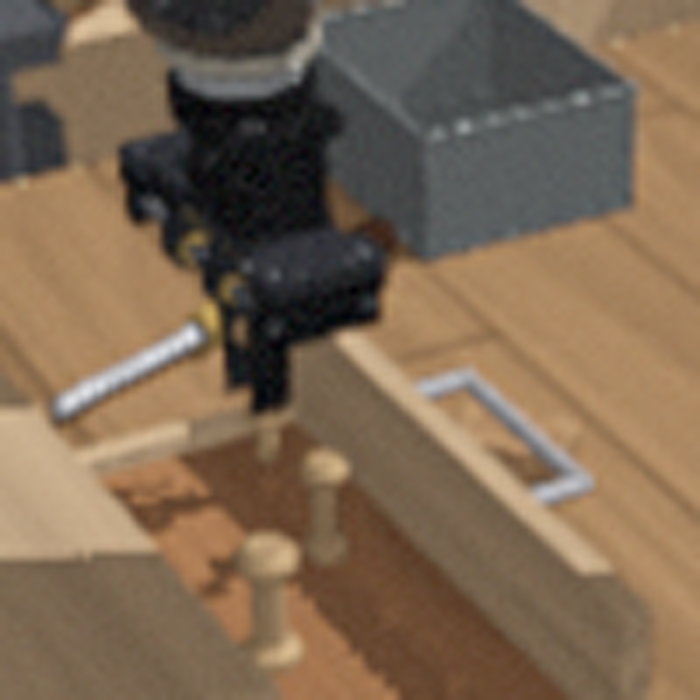

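View pics/t9.png

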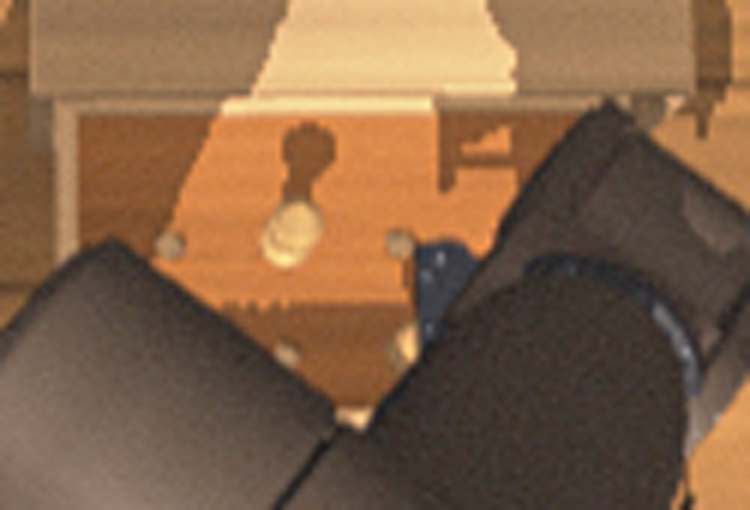

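Call:
step_arm:
  steps:
    - [0.2, -0.01, 0, 0]
    - [0.15, 0, 0.01, 0]
    - [0.15, 0, 0, 0]
    - [0.1, 0, 0, 0]
    - [0, 0, 0, 0]

```text
t: 22.48
eef_pos: [513.7, -303.5, 43.7]
tcp_rot: [1.828, 1.57, -1.289]
ft_force: [0.0, -5.7, -2.9]
opening: 0.246
```

Call:
step_arm:
  steps:
    - [0.1, 0, 0, 0]
    - [0.1, 0, 0, 0]
    - [0.05, 0, 0, 0]
    - [0.03, 0, 0, 0]
    - [0, 0, 0, 0]

```text
t: 23.1
eef_pos: [513.9, -303.6, 30.2]
tcp_rot: [2.113, 1.569, -1.004]
ft_force: [-0.0, -4.9, -0.6]
opening: 0.243
```

Call:
step_arm:
  steps:
    - [0.02, 0.03, 0, 0]
    - [0.02, 0, 0, 0]
    - [0, 0, 0, 0]
    - [0, 0, 0, 0]

```text
t: 23.6
eef_pos: [514.1, -304.6, 29.0]
tcp_rot: [2.438, 1.569, -0.679]
ft_force: [-0.5, -1.5, 9.2]
opening: 0.239
```

Call:
step_arm:
  steps:
    - [0, 0, 0, 0]
    - [0, 0, 0, 0]
    - [0, 0, 0, 0]
    - [-0.2, 0, 0, 0]
    - [-0.5, 0, 0, 0]
    - [-0.7, 0, 0, 0]
    - [-0.7, 0, 0, 0]
    - [-0.6, 0, 0, 0]
    - [0, 0, 0, 0]
  jaw: 0.53

```text
t: 24.72
eef_pos: [514.3, -304.6, 166.1]
tcp_rot: [2.465, 1.566, -0.652]
ft_force: [1.1, 0.7, 0.6]
opening: 0.47
```

```bash
python3 - <<'E'
from h import *
go(509.6,188.5,165)
s=snap('scene','s10',(250,90,200,200),4)
E
```

```text
t 24.73 tcp [ 514.3 -304.6  166.1] yawy -88.6 down [ 0.004 -0.003 -1.   ] units [-6.000e-03 -9.862e+00 -1.460e-01] F [1.1 0.7 0.6] op 44.7
```

View pics/s10.png

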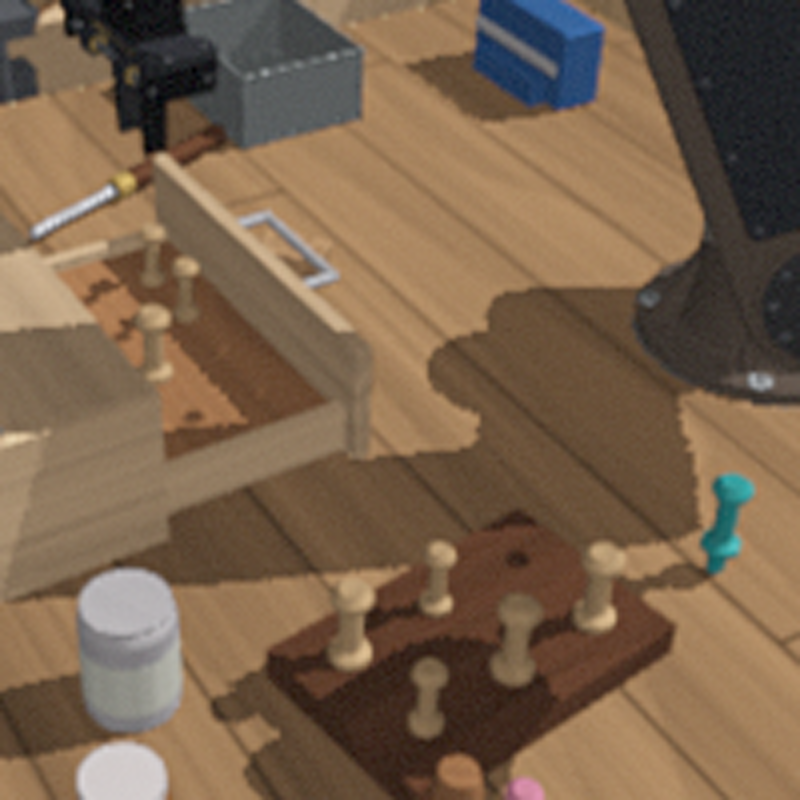

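Call:
step_arm:
  steps:
    - [0, -0.5, 0, 0]
    - [0, -0.8, 0, 0]
    - [0, -0.8, 0, 0]
    - [0, -0.8, 0, 0]
    - [0, -0.8, -0.02, 0]
    - [0, -0.8, -0.02, 0]
    - [0, -0.8, -0.02, 0]
    - [0, -0.8, -0.02, 0]
    - [0, -0.8, -0.02, 0]
    - [0, -0.8, -0.02, 0]
    - [0, -0.8, -0.02, 0]
    - [0, -0.8, 0, 0]
    - [0, -0.5, 0, 0]
    - [0, -0.06, 0, 0]
    - [0, 0, 0, 0]
    - [0, 0, 0, 0]

```text
t: 26.78
eef_pos: [508.3, 188.2, 163.1]
tcp_rot: [0.486, 1.57, -2.632]
ft_force: [0.2, 0.0, -0.2]
opening: 0.472
```

```bash
python3 - <<'E'
from h import *
go(509.6,188.5,16)
E
```

```text
t 26.77 tcp [508.3 188.2 163.1] yawy -88.65 down [-0.001 -0.    -1.   ] units [ 2.942 -0.006 -0.027] F [ 0.2  0.  -0.2] op 44.8
```

Call:
step_arm:
  steps:
    - [0.5, 0, -0.02, 0]
    - [0.8, 0, 0, 0]
    - [0.8, 0, 0, 0]
    - [0, 0, 0, 0]
  jaw: 0.48

```text
t: 27.28
eef_pos: [508.3, 187.8, 56.4]
tcp_rot: [0.233, 1.566, -2.885]
ft_force: [0.1, -0.7, 0.8]
opening: 0.521
```

```bash
python3 - <<'E'
from h import *
go(509.6,188.5,16)
s=snap('scene','s11',(310,160,120,130),5)
E
```

```text
t 27.27 tcp [508.3 187.8  56.4] yawy -88.67 down [-0.005 -0.001 -1.   ] units [ 0.808 -0.014 -0.031] F [ 0.1 -0.7  0.8] op 49.5
```

View pics/s11.png

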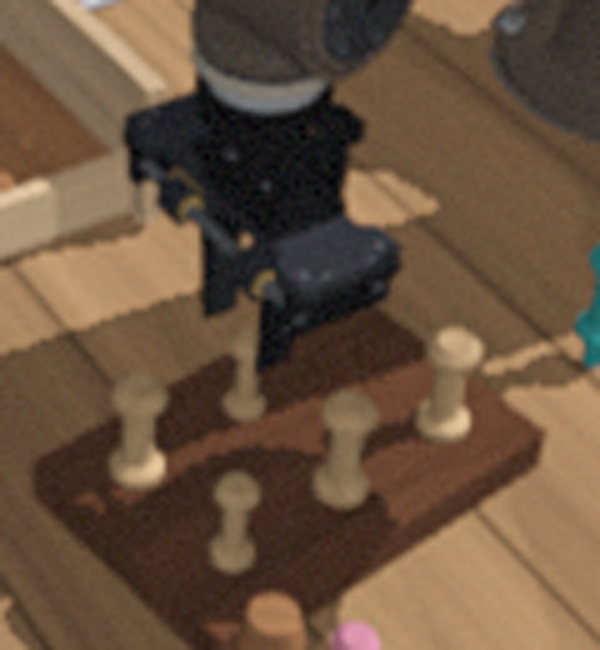

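Board unmoved; the peg sits between the fingers (around pixel 243,340).

Call:
step_arm:
  steps:
    - [0.4, -0.01, -0.02, 0]
    - [0.25, 0, 0, 0]
    - [0.15, 0, 0, 0]
    - [0, 0, 0, 0]

```text
t: 27.82
eef_pos: [510.6, 189.4, 18.5]
tcp_rot: [1.164, 1.571, -1.953]
ft_force: [-0.4, -0.6, 0.2]
opening: 0.52
```

Call:
step_arm:
  steps:
    - [0, 0, 0, 0]
    - [0, 0, 0, 0]
    - [0, 0, 0, 0]
    - [0, 0, 0, 0]
    - [0, 0, 0, 0]
  jaw: 1.0

```text
t: 28.45
eef_pos: [510.6, 189.4, 18.4]
tcp_rot: [2.978, 1.571, -0.139]
ft_force: [-0.3, 0.1, 2.0]
opening: 0.247
```

Call:
step_arm:
  steps:
    - [-0.2, 0, 0, 0]
    - [-0.5, 0, 0, 0]
    - [-0.7, 0, 0, 0]
    - [-0.7, 0, 0, 0]
    - [-0.6, 0, 0, 0]
    - [-0.4, 0, 0, 0]
    - [0, 0, 0, 0]

```text
t: 29.32
eef_pos: [511.0, 189.6, 174.9]
tcp_rot: [-2.957, 1.568, 0.209]
ft_force: [-1.2, -0.2, -1.0]
opening: 0.244
```

```bash
python3 - <<'E'
from h import *
go(510.6,-164,170)
E
```

```text
t 29.32 tcp [511.  189.6 174.9] yawy -88.6 down [ 0.003  0.001 -1.   ] units [0.094 7.069 0.181] F [-1.2 -0.2 -1. ] op 23.2
```

Call:
step_arm:
  steps:
    - [0, 0.47, 0.02, 0]
    - [0, 0.75, 0.02, 0]
    - [0, 0.75, 0.02, 0]
    - [0, 0.75, 0.02, 0]
    - [0, 0.75, 0.02, 0]
    - [0, 0.75, 0.02, 0]
    - [0, 0.75, 0.02, 0]
    - [0, 0.75, 0.02, 0]
    - [0, 0.75, 0.02, 0]
    - [0, 0.5, 0, 0]
    - [0, 0.1, 0, 0]
    - [0, 0, 0, 0]
    - [0, 0, 0, 0]

```text
t: 30.95
eef_pos: [510.1, -163.2, 173.1]
tcp_rot: [-0.49, 1.57, 2.677]
ft_force: [-0.5, 0.6, -0.8]
opening: 0.242
```

```bash
python3 - <<'E'
from h import *
go(510.6,-164,75)
E
```

```text
t 30.95 tcp [ 510.1 -163.2  173.1] yawy -88.55 down [-0.  0. -1.] units [ 1.963  0.016 -0.011] F [-0.5  0.6 -0.8] op 23.0
```

Call:
step_arm:
  steps:
    - [0.5, 0.01, -0.01, 0]
    - [0.8, 0, 0, 0]
    - [0.6, 0, 0, 0]
    - [0, 0, 0, 0]
    - [0, 0, 0, 0]

```text
t: 31.58
eef_pos: [511.2, -164.5, 79.4]
tcp_rot: [2.635, 1.57, -0.482]
ft_force: [-0.3, 0.1, -0.0]
opening: 0.247
```

```bash
python3 - <<'E'
from h import *
go(510.6,-164,33.4)
s=snap('scene','s12',(250,90,100,100),7)
E
```

```text
t 31.57 tcp [ 511.2 -164.5   79.4] yawy -88.57 down [ 0.001 -0.001 -1.   ] units [ 0.919 -0.01   0.013] F [-0.3  0.1 -0. ] op 23.5
```

View pics/s12.png

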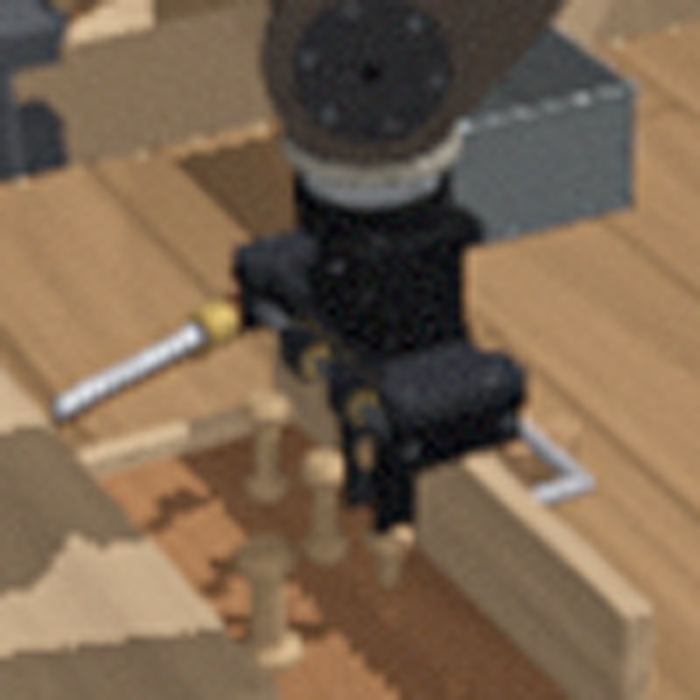

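Call:
step_arm:
  steps:
    - [0.2, 0, 0, 0]
    - [0.15, 0, 0, 0]
    - [0.15, 0, 0, 0]
    - [0.1, 0, 0, 0]
    - [0.1, 0, 0, 0]
    - [0.1, 0, 0, 0]
    - [0, 0, 0, 0]

```text
t: 32.5
eef_pos: [510.5, -164.6, 38.0]
tcp_rot: [-0.315, 1.57, 2.851]
ft_force: [0.5, -0.6, -0.1]
opening: 0.248
```

Call:
step_arm:
  steps:
    - [0.06, 0, 0, 0]
    - [0.04, 0, 0, 0]
    - [0.02, 0, 0, 0]
    - [0, 0, 0, 0]

```text
t: 33.0
eef_pos: [511.3, -164.8, 33.2]
tcp_rot: [2.729, 1.569, -0.388]
ft_force: [-0.2, 1.1, 10.0]
opening: 0.246
```

Seated as predicted (33.2, 10 N). Release and fetch the next.

Call:
step_arm:
  steps:
    - [0, 0, 0, 0]
    - [0, 0, 0, 0]
    - [0, 0, 0, 0]
    - [-0.2, 0, 0, 0]
    - [-0.5, 0, 0, 0]
    - [-0.7, 0, 0, 0]
    - [-0.7, 0, 0, 0]
    - [-0.6, 0, 0, 0]
    - [0, 0, 0, 0]
  jaw: 0.53

```text
t: 34.12
eef_pos: [511.5, -165.0, 169.9]
tcp_rot: [2.674, 1.566, -0.443]
ft_force: [-0.4, 0.1, -0.4]
opening: 0.472
```

```bash
python3 - <<'E'
from h import *
go(580.3,285,170)
s=snap('scene','s13',(250,90,200,200),4)
E
```

```text
t 34.12 tcp [ 511.5 -165.   169.9] yawy -88.6 down [ 0.004 -0.002 -1.   ] units [-0.015 -8.964 -1.595] F [-0.4  0.1 -0.4] op 44.9
```

View pics/s13.png

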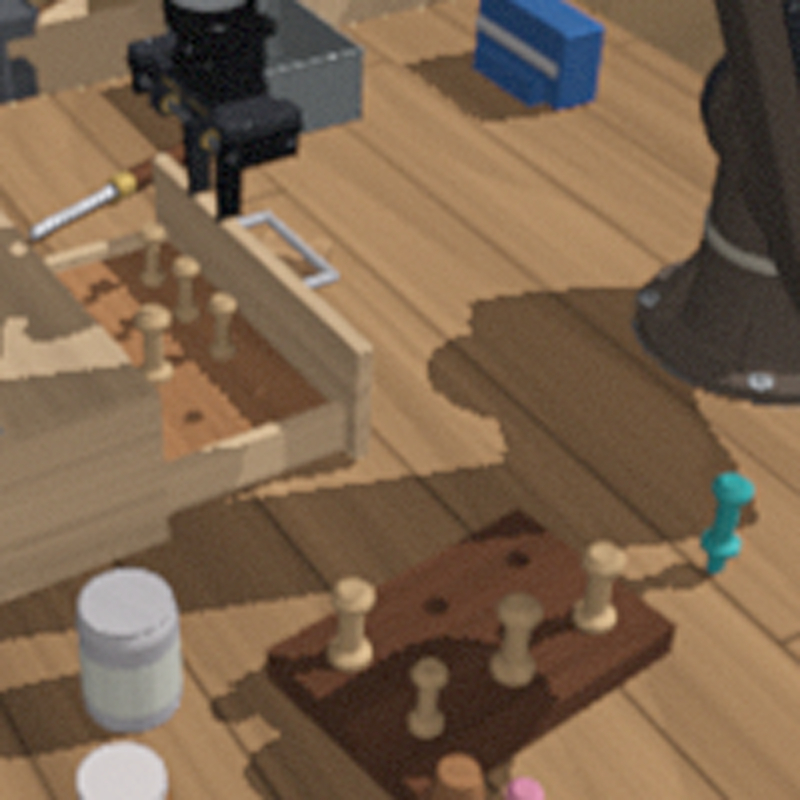

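Call:
step_arm:
  steps:
    - [0, -0.5, -0.1, 0]
    - [0, -0.8, -0.15, 0]
    - [0, -0.8, -0.15, 0]
    - [0, -0.8, -0.15, 0]
    - [0, -0.8, -0.15, 0]
    - [0, -0.8, -0.15, 0]
    - [0, -0.8, -0.15, 0]
    - [0, -0.8, -0.15, 0]
    - [0, -0.8, -0.15, 0]
    - [0, -0.8, -0.15, 0]
    - [0, -0.8, -0.1, 0]
    - [0, -0.46, -0.05, 0]
    - [0, 0, 0, 0]
    - [0, 0, 0, 0]
  jaw: 0.48

```text
t: 35.92
eef_pos: [579.5, 284.1, 166.9]
tcp_rot: [0.649, 1.57, -2.468]
ft_force: [0.4, -0.1, -0.2]
opening: 0.517
```

```bash
python3 - <<'E'
from h import *
go(580.3,285,18)
s=snap('scene','s14',(310,160,120,130),5)
E
```

```text
t 35.92 tcp [579.5 284.1 166.9] yawy -88.63 down [-0.001 -0.001 -1.   ] units [ 2.978 -0.019 -0.018] F [ 0.4 -0.1 -0.2] op 49.1
```

View pics/s14.png

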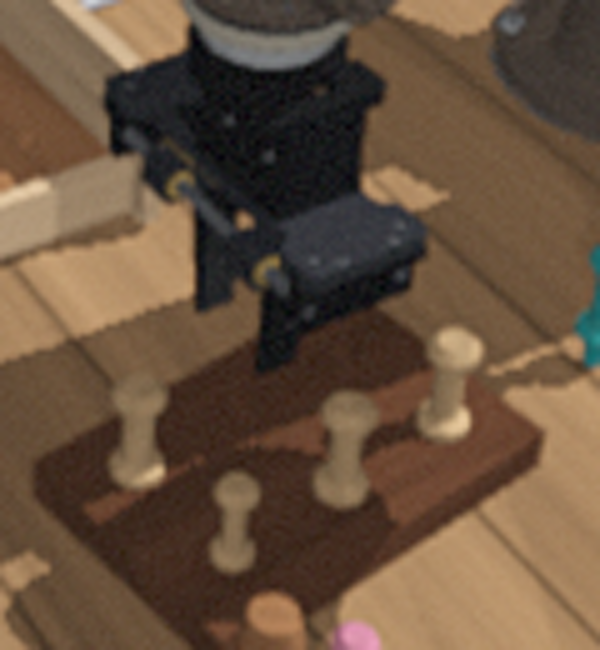

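Board still in place, small peg at (235,510) below the gripper.

Call:
step_arm:
  steps:
    - [0.5, -0.01, -0.01, 0]
    - [0.8, 0, 0, 0]
    - [0.8, 0, 0, 0]
    - [0.4, 0, 0, 0]
    - [0.3, 0, 0, 0]
    - [0.17, 0, 0, 0]
    - [0, 0, 0, 0]
    - [0, 0, 0, 0]

```text
t: 36.98
eef_pos: [580.6, 285.8, 19.6]
tcp_rot: [-2.908, 1.57, 0.258]
ft_force: [-0.5, -0.6, -1.1]
opening: 0.522
```

Call:
step_arm:
  steps:
    - [0, 0, 0, 0]
    - [0, 0, 0, 0]
    - [0, 0, 0, 0]
    - [0, 0, 0, 0]
    - [0, 0, 0, 0]
  jaw: 1.0

```text
t: 37.6
eef_pos: [580.3, 285.7, 18.9]
tcp_rot: [3.106, 1.571, -0.011]
ft_force: [0.4, 0.2, 1.3]
opening: 0.243
```

Call:
step_arm:
  steps:
    - [-0.2, 0, 0, 0]
    - [-0.5, 0, 0, 0]
    - [-0.7, 0, 0, 0]
    - [-0.7, 0, 0, 0]
    - [-0.6, 0, 0, 0]
    - [-0.4, 0, 0, 0]
    - [0, 0, 0, 0]

```text
t: 38.48
eef_pos: [580.7, 285.9, 175.7]
tcp_rot: [-2.834, 1.568, 0.332]
ft_force: [-0.3, -0.7, -0.7]
opening: 0.24
```

```bash
python3 - <<'E'
from h import *
go(509,-94,170)
s=snap('scene','s15',(310,120,120,150),5)
E
```

```text
t 38.48 tcp [580.7 285.9 175.7] yawy -88.6 down [ 0.003  0.001 -1.   ] units [0.101 7.56  1.62 ] F [-0.3 -0.7 -0.7] op 22.8
```

View pics/s15.png

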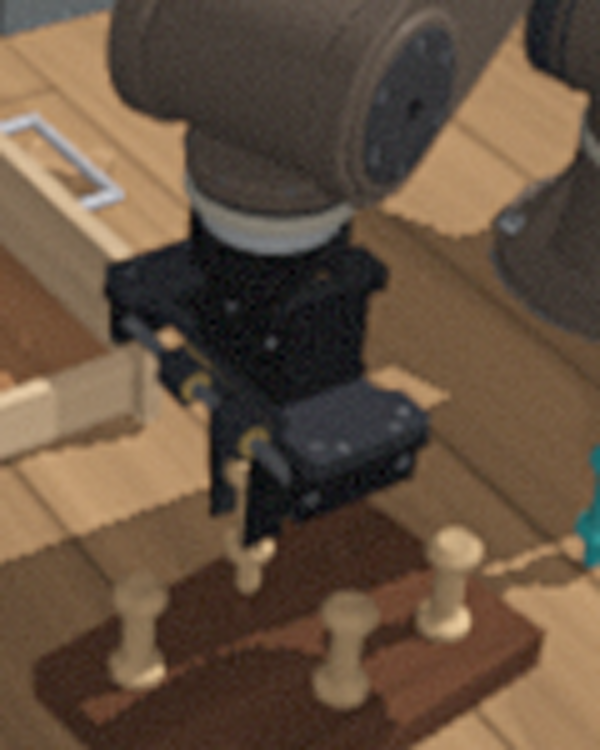

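Call:
step_arm:
  steps:
    - [0, 0.46, 0.12, 0]
    - [0, 0.8, 0.18, 0]
    - [0, 0.8, 0.18, 0]
    - [0, 0.8, 0.18, 0]
    - [0, 0.8, 0.18, 0]
    - [0, 0.8, 0.18, 0]
    - [0, 0.8, 0.18, 0]
    - [0, 0.8, 0.18, 0]
    - [0, 0.8, 0.18, 0]
    - [0, 0.5, 0.06, 0]
    - [0, 0.2, 0, 0]
    - [0, 0, 0, 0]
    - [0, 0, 0, 0]

```text
t: 40.15
eef_pos: [508.5, -93.3, 173.6]
tcp_rot: [-0.453, 1.57, 2.714]
ft_force: [-0.8, -0.1, -1.7]
opening: 0.24
```

```bash
python3 - <<'E'
from h import *
go(509,-94,80)
E
```

```text
t 40.15 tcp [508.5 -93.3 173.6] yawy -88.56 down [-0.  0. -1.] units [ 1.871  0.014 -0.011] F [-0.8 -0.1 -1.7] op 22.8
```

Call:
step_arm:
  steps:
    - [0.5, 0.01, -0.01, 0]
    - [0.8, 0, 0, 0]
    - [0.55, 0, 0, 0]
    - [0, 0, 0, 0]
    - [0, 0, 0, 0]

```text
t: 40.78
eef_pos: [509.5, -94.3, 82.2]
tcp_rot: [2.747, 1.57, -0.369]
ft_force: [-0.0, -0.3, 0.5]
opening: 0.247
```

```bash
python3 - <<'E'
from h import *
go(509,-94,33.9)
s=snap('scene','s16',(250,90,100,100),7)
E
```

```text
t 40.77 tcp [509.5 -94.3  82.2] yawy -88.56 down [ 0.001 -0.    -1.   ] units [ 0.967 -0.007  0.011] F [-0.  -0.3  0.5] op 23.4
```

View pics/s16.png

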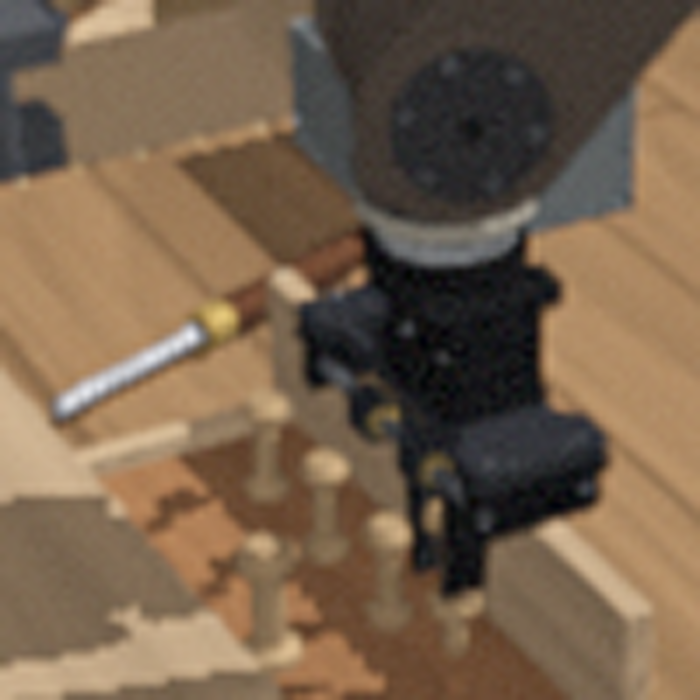

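Call:
step_arm:
  steps:
    - [0.2, 0, 0, 0]
    - [0.15, 0, 0, 0]
    - [0.15, 0, 0, 0]
    - [0.1, 0, 0, 0]
    - [0.1, 0, 0, 0]
    - [0.1, 0, 0, 0]
    - [0.05, 0, 0, 0]
    - [0, 0, 0, 0]

```text
t: 41.82
eef_pos: [508.9, -94.7, 38.7]
tcp_rot: [0.178, 1.571, -2.939]
ft_force: [-0.6, 1.0, -0.0]
opening: 0.242
```

Call:
step_arm:
  steps:
    - [0.05, 0, 0, 0]
    - [0.04, 0, 0, 0]
    - [0.03, 0, 0, 0]
    - [0, 0, 0, 0]

```text
t: 42.32
eef_pos: [509.7, -94.8, 33.6]
tcp_rot: [2.833, 1.569, -0.284]
ft_force: [-2.1, 0.8, 9.8]
opening: 0.243
```

Call:
step_arm:
  steps:
    - [0, 0, 0, 0]
    - [0, 0, 0, 0]
    - [0, 0, 0, 0]
    - [-0.2, 0, 0, 0]
    - [-0.5, 0, 0, 0]
    - [-0.7, 0, 0, 0]
    - [-0.7, 0, 0, 0]
    - [-0.6, 0, 0, 0]
    - [0, 0, 0, 0]
  jaw: 0.53

```text
t: 43.45
eef_pos: [509.8, -94.9, 170.3]
tcp_rot: [2.792, 1.566, -0.325]
ft_force: [0.5, -0.2, -0.5]
opening: 0.469
```

```bash
python3 - <<'E'
from h import *
go(412.5,258,170)
s=snap('scene','s17',(250,90,200,200),4)
E
```

```text
t 43.45 tcp [509.8 -94.9 170.3] yawy -88.6 down [ 0.004 -0.001 -1.   ] units [-0.013 -7.104  1.773] F [ 0.5 -0.2 -0.5] op 44.6
```

View pics/s17.png

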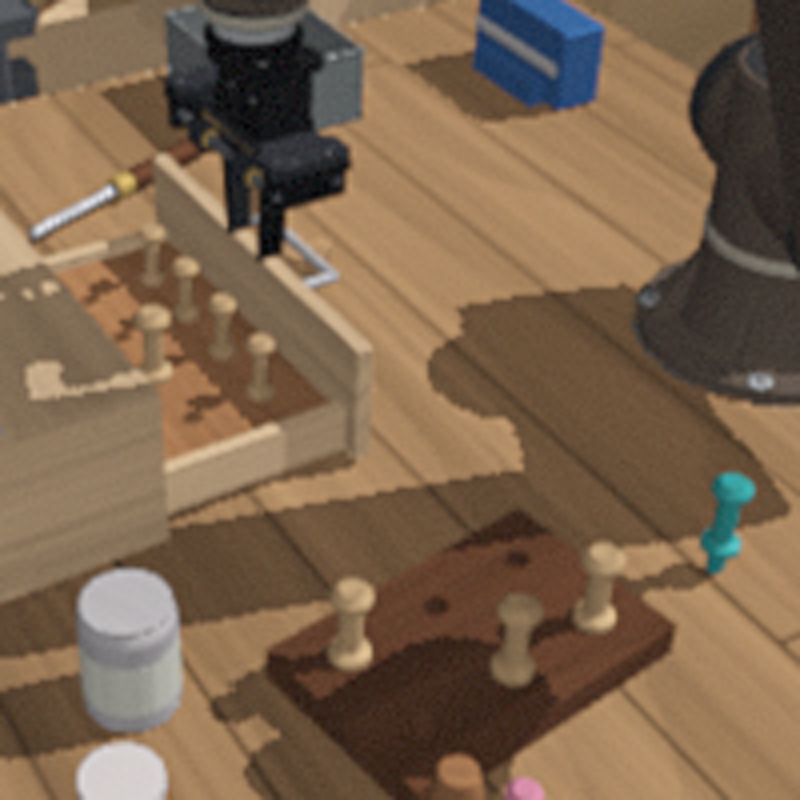

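Call:
step_arm:
  steps:
    - [0, -0.5, 0, 0]
    - [0, -0.8, 0.1, 0]
    - [0, -0.8, 0.2, 0]
    - [0, -0.8, 0.22, 0]
    - [0, -0.8, 0.25, 0]
    - [0, -0.8, 0.25, 0]
    - [0, -0.8, 0.25, 0]
    - [0, -0.8, 0.25, 0]
    - [0, -0.6, 0.2, 0]
    - [0, -0.4, 0.06, 0]
    - [0, 0, 0, 0]
    - [0, 0, 0, 0]
  jaw: 0.4

```text
t: 45.0
eef_pos: [411.1, 257.4, 167.2]
tcp_rot: [0.588, 1.57, -2.529]
ft_force: [-0.3, -0.0, 0.3]
opening: 0.599
```

```bash
python3 - <<'E'
from h import *
go(412.5,258,18)
s=snap('scene','s18',(310,160,140,130),5)
E
```

```text
t 45.0 tcp [411.1 257.4 167.2] yawy -88.6 down [-0.001 -0.001 -1.   ] units [ 2.985 -0.013 -0.031] F [-0.3 -0.   0.3] op 57.0
```

View pics/s18.png

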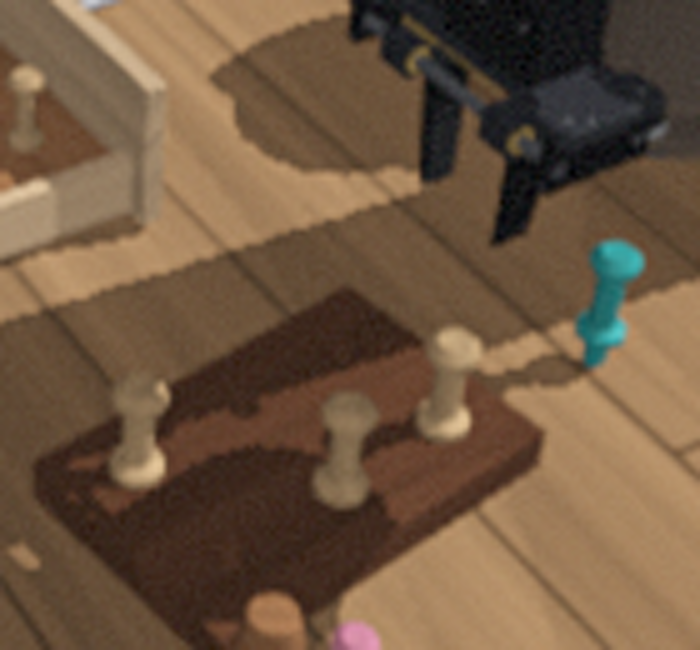

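Call:
step_arm:
  steps:
    - [0.5, -0.01, -0.02, 0]
    - [0.8, 0, 0, 0]
    - [0.5, 0, 0, 0]
    - [0.4, 0, 0, 0]
    - [0.4, 0, 0, 0]
    - [0.25, 0, 0, 0]
    - [0.13, 0, 0, 0]
    - [0, 0, 0, 0]
    - [0, 0, 0, 0]

```text
t: 46.18
eef_pos: [412.6, 258.6, 19.3]
tcp_rot: [-2.851, 1.57, 0.315]
ft_force: [-0.6, 0.5, 0.3]
opening: 0.599
```

Call:
step_arm:
  steps:
    - [0, 0, 0, 0]
    - [0, 0, 0, 0]
    - [0, 0, 0, 0]
    - [0, 0, 0, 0]
    - [0, 0, 0, 0]
  jaw: 1.0

```text
t: 46.8
eef_pos: [412.4, 258.6, 18.9]
tcp_rot: [-3.086, 1.571, 0.079]
ft_force: [0.4, -0.3, 1.3]
opening: 0.323
```

Call:
step_arm:
  steps:
    - [-0.2, 0, 0, 0]
    - [-0.5, 0, 0, 0]
    - [-0.7, 0, 0, 0]
    - [-0.7, 0, 0, 0]
    - [-0.6, 0, 0, 0]
    - [-0.4, 0, 0, 0]
    - [0, 0, 0, 0]

```text
t: 47.68
eef_pos: [412.7, 258.7, 175.3]
tcp_rot: [-2.773, 1.568, 0.393]
ft_force: [0.3, 0.9, -1.3]
opening: 0.314
```

```bash
python3 - <<'E'
from h import *
go(577,-92.5,170)
s=snap('scene','s19',(310,120,140,150),5)
E
```

```text
t 47.67 tcp [412.7 258.7 175.3] yawy -88.6 down [ 0.003  0.001 -1.   ] units [ 0.106  7.103 -3.113] F [ 0.3  0.9 -1.3] op 29.9
```

View pics/s19.png

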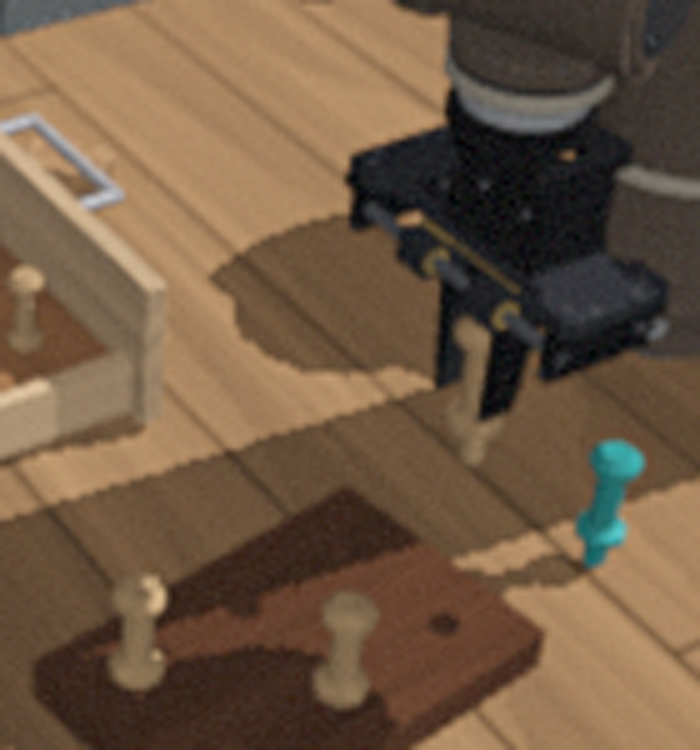

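Call:
step_arm:
  steps:
    - [0, 0.5, -0.2, 0]
    - [0, 0.8, -0.36, 0]
    - [0, 0.8, -0.36, 0]
    - [0, 0.8, -0.36, 0]
    - [0, 0.8, -0.36, 0]
    - [0, 0.8, -0.36, 0]
    - [0, 0.8, -0.36, 0]
    - [0, 0.8, -0.36, 0]
    - [0, 0.8, -0.3, 0]
    - [0, 0.2, -0.1, 0]
    - [0, 0, 0, 0]
    - [0, 0, 0, 0]

```text
t: 49.22
eef_pos: [576.4, -91.4, 173.5]
tcp_rot: [-0.364, 1.57, 2.803]
ft_force: [-0.2, 0.2, 0.5]
opening: 0.318
```

```bash
python3 - <<'E'
from h import *
go(577,-92.5,80)
E
```

```text
t 49.23 tcp [576.4 -91.4 173.5] yawy -88.55 down [-0.001  0.    -1.   ] units [ 1.869  0.023 -0.014] F [-0.2  0.2  0.5] op 30.2
```

Call:
step_arm:
  steps:
    - [0.5, 0.01, -0.01, 0]
    - [0.8, 0, 0, 0]
    - [0.55, 0, 0, 0]
    - [0, 0, 0, 0]
    - [0, 0, 0, 0]

```text
t: 49.85
eef_pos: [577.9, -92.5, 82.5]
tcp_rot: [2.811, 1.569, -0.306]
ft_force: [0.2, -0.1, -0.4]
opening: 0.324
```

```bash
python3 - <<'E'
from h import *
go(577,-92.5,33.9)
s=snap('scene','s20',(240,90,110,110),7)
E
```

```text
t 49.85 tcp [577.9 -92.5  82.5] yawy -88.56 down [ 0.001 -0.    -1.   ] units [ 0.972 -0.002  0.02 ] F [ 0.2 -0.1 -0.4] op 30.8
```

View pics/s20.png

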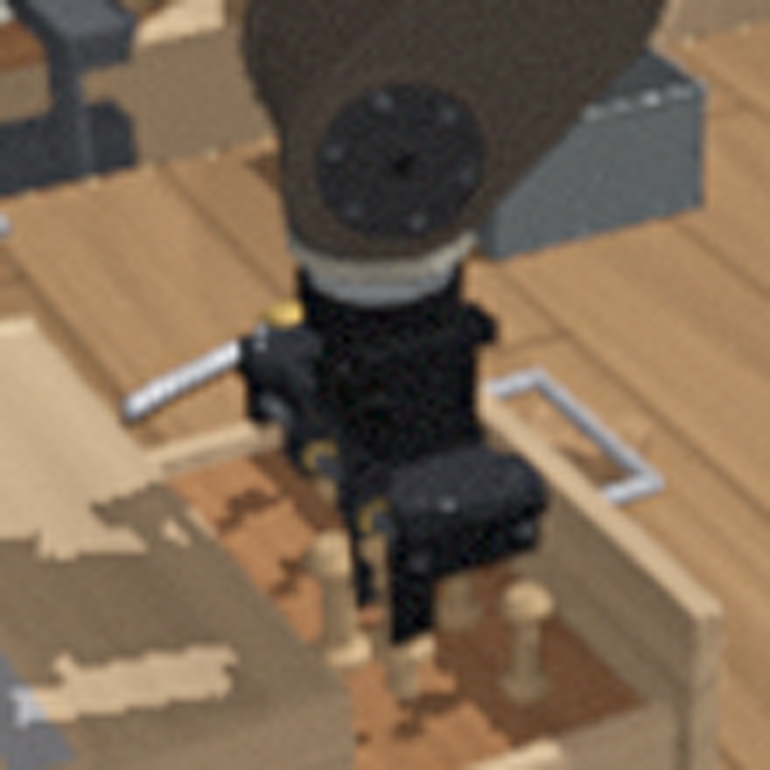

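Call:
step_arm:
  steps:
    - [0.2, 0, 0.01, 0]
    - [0.15, 0, 0, 0]
    - [0.15, 0, 0, 0]
    - [0.1, 0, 0, 0]
    - [0.1, 0, 0, 0]
    - [0.1, 0, 0, 0]
    - [0.05, 0, 0, 0]
    - [0, 0, 0, 0]

```text
t: 50.9
eef_pos: [576.9, -93.0, 38.7]
tcp_rot: [0.148, 1.571, -2.969]
ft_force: [0.1, -0.9, -0.9]
opening: 0.317
```

Call:
step_arm:
  steps:
    - [0.05, 0, 0, 0]
    - [0.04, 0, 0, 0]
    - [0.03, 0, 0, 0]
    - [0, 0, 0, 0]

```text
t: 51.4
eef_pos: [577.7, -93.1, 33.7]
tcp_rot: [2.879, 1.569, -0.238]
ft_force: [0.2, 0.6, 7.9]
opening: 0.322
```

Call:
step_arm:
  steps:
    - [0, 0, 0, 0]
    - [0, 0, 0, 0]
    - [0, 0, 0, 0]
    - [-0.2, 0, 0, 0]
    - [-0.5, 0, 0, 0]
    - [-0.7, 0, 0, 0]
    - [-0.7, 0, 0, 0]
    - [-0.6, 0, 0, 0]
    - [0, 0, 0, 0]
  jaw: 0.48

```text
t: 52.52
eef_pos: [577.9, -93.2, 170.5]
tcp_rot: [2.827, 1.566, -0.29]
ft_force: [-0.4, -0.2, -0.4]
opening: 0.523
```

```bash
python3 - <<'E'
from h import *
go(496.4,271.5,170)
s=snap('scene','s21',(250,90,200,200),4)
E
```

```text
t 52.52 tcp [577.9 -93.2 170.5] yawy -88.6 down [ 0.004 -0.001 -1.   ] units [-6.000e-03 -7.333e+00  1.450e+00] F [-0.4 -0.2 -0.4] op 49.7
```

View pics/s21.png

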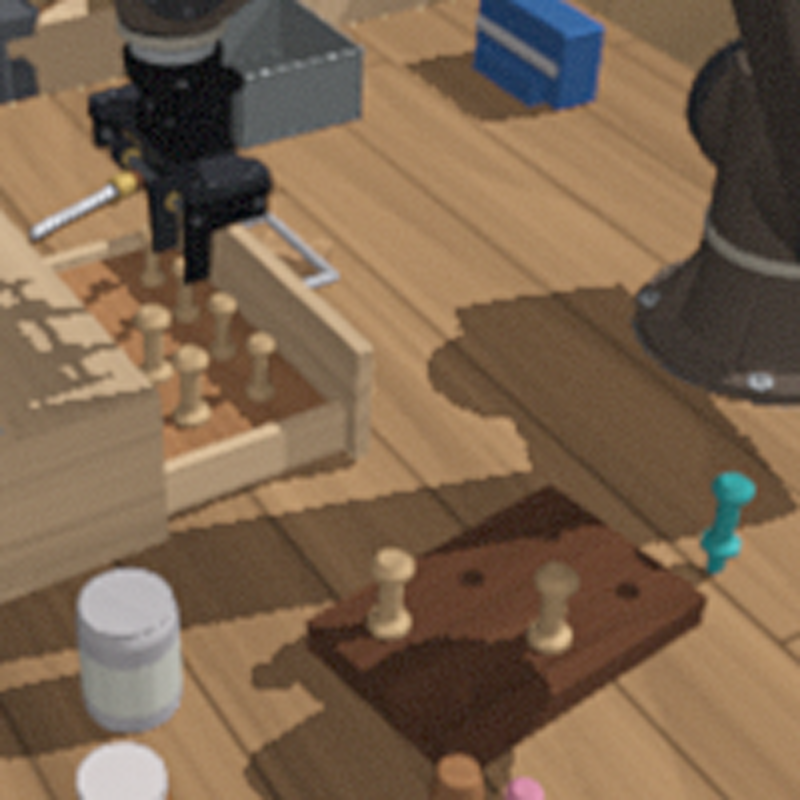

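```bash
python3 - <<'E'
from h import *
b=snap('top','t22',(215,140,110,120),6)
E
```

```text
(no output)
```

View pics/t22.png

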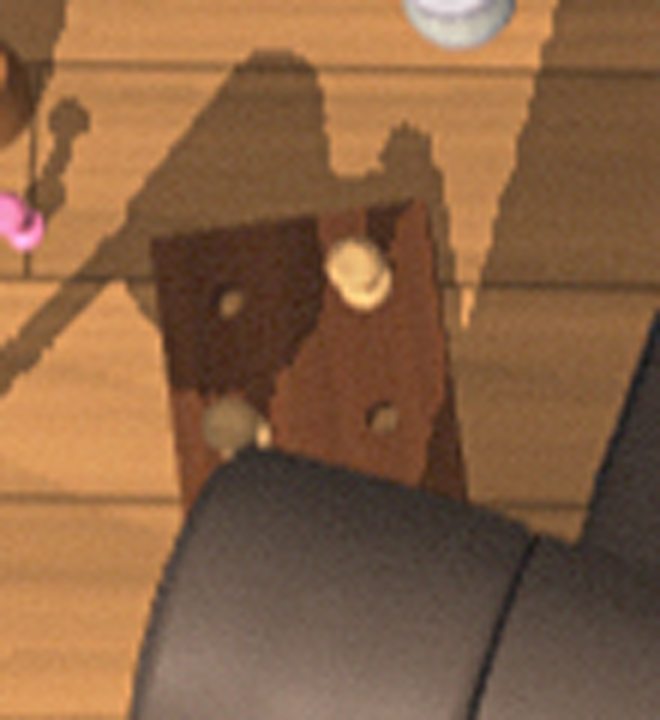

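```bash
python3 - <<'E'
from h import *
c=lambda x,y:(215+(x+.5)/6-.5,140+(y+.5)/6-.5)
L=[((230,301),(85,42)),((382,417),(0,-42)),((151,240),(130,85)),((418,201),(130,-85))]
P=np.array([ray('top',c(*p),30)[:2] for p,_ in L]);Q=np.array([q for _,q in L],float)
pm,qm=P.mean(0),Q.mean(0);a,b=Q-qm,P-pm
A=np.arctan2(np.sum(a[:,0]*b[:,1]-a[:,1]*b[:,0]),np.sum(a*b))
R=np.array([[np.cos(A),-np.sin(A)],[np.sin(A),np.cos(A)]]);t=pm-R@qm
print(np.degrees(A),t,'res',(P-((R@Q.T).T+t)).round(1))
print('L_c',R@[0,42]+t,'L_b',R@[85,-42]+t)
print('heads',ray('top',c(356,266),96),ray('top',c(232,422),96))
for q in [(R@[0,42]+t),(R@[85,-42]+t)]: print((proj('scene',[*q,96])-[250,90])*4,(proj('scene',[*q,30])-[250,90])*4)
E
```

```text
9.586186214299651 [461.50605345 220.3245547 ] res [[ 0.4 -1.8]
 [ 0.5  0.4]
 [ 0.3 -1.8]
 [-1.3  3.2]]
L_c [454.51175052 261.73807576] L_b [552.31343471 193.06617053]
heads [549.80843302 190.31091187  96.        ] [456.62247362 259.46385813  96.        ]
[552.46088315 571.79412456] [543.33538658 636.51570299]
[386.81426532 559.43704854] [383.22733911 624.04518996]
```

```bash
python3 - <<'E'
from h import *
go(455,261,170)
E
```

```text
t 52.62 tcp [576.7 -93.  167.8] yawy -88.6 down [ 0. -0. -1.] units [-0.045 -7.136  2.26 ] F [-0.5  0.6 -0.7] op 49.1
```

Call:
step_arm:
  steps:
    - [0, -0.5, 0.1, 0]
    - [0, -0.8, 0.25, 0]
    - [0, -0.8, 0.25, 0]
    - [0, -0.8, 0.25, 0]
    - [0, -0.8, 0.25, 0]
    - [0, -0.8, 0.25, 0]
    - [0, -0.8, 0.25, 0]
    - [0, -0.8, 0.25, 0]
    - [0, -0.7, 0.25, 0]
    - [0, -0.34, 0.16, 0]
    - [0, 0, 0, 0]
    - [0, 0, 0, 0]
  jaw: 0.4

```text
t: 54.12
eef_pos: [455.6, 260.3, 167.5]
tcp_rot: [0.853, 1.57, -2.265]
ft_force: [1.3, 0.8, -0.1]
opening: 0.6
```

```bash
python3 - <<'E'
from h import *
go(455,261,19)
s=snap('scene','s23',(310,160,140,130),5)
E
```

```text
t 54.12 tcp [455.6 260.3 167.5] yawy -88.63 down [-0. -0. -1.] units [ 2.97  -0.015  0.01 ] F [ 1.3  0.8 -0.1] op 57.0
```

View pics/s23.png

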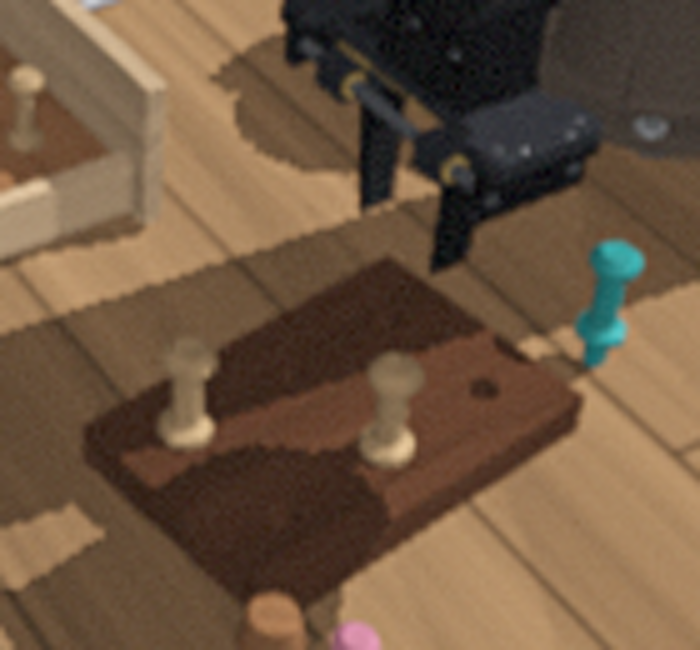

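Call:
step_arm:
  steps:
    - [0.5, -0.01, 0, 0]
    - [0.8, 0, 0, 0]
    - [0.4, 0, 0, 0]
    - [0, 0, 0, 0]
    - [0, 0, 0, 0]

```text
t: 54.8
eef_pos: [456.0, 261.3, 83.6]
tcp_rot: [-2.894, 1.57, 0.271]
ft_force: [-0.4, 0.3, -0.4]
opening: 0.598
```

```bash
python3 - <<'E'
from h import *
go(455,261,19)
s=snap('scene','s24',(310,160,140,130),5)
E
```

```text
t 54.8 tcp [456.  261.3  83.6] yawy -88.65 down [ 0.001  0.    -1.   ] units [1.291 0.006 0.021] F [-0.4  0.3 -0.4] op 56.8
```

View pics/s24.png

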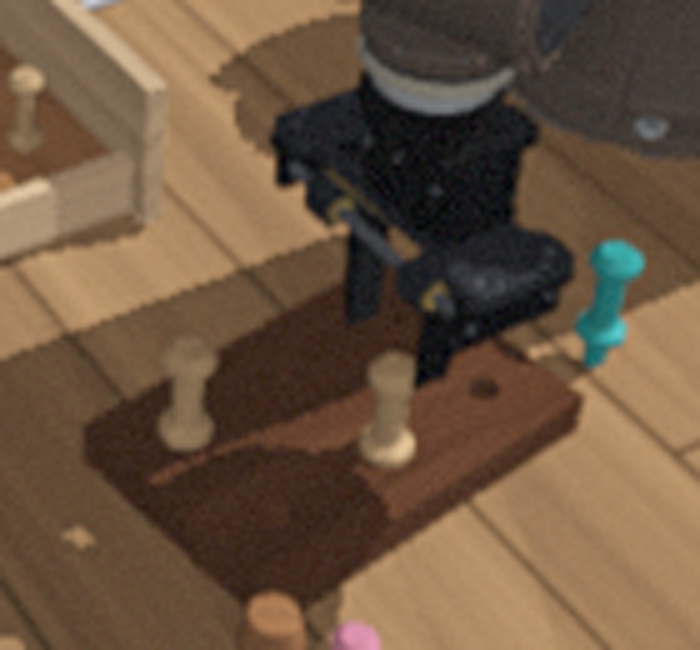

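Call:
step_arm:
  steps:
    - [0.4, 0, 0.01, 0]
    - [0.4, 0, 0, 0]
    - [0.3, 0, 0, 0]
    - [0.18, 0, 0, 0]
    - [0, 0, 0, 0]
    - [0, 0, 0, 0]

```text
t: 55.6
eef_pos: [455.1, 261.7, 19.3]
tcp_rot: [-2.896, 1.57, 0.27]
ft_force: [0.3, -0.3, 0.9]
opening: 0.6
```

Call:
step_arm:
  steps:
    - [0, 0, 0, 0]
    - [0, 0, 0, 0]
    - [0, 0, 0, 0]
    - [0, 0, 0, 0]
    - [0, 0, 0, 0]
  jaw: 1.0

```text
t: 56.22
eef_pos: [454.9, 261.6, 18.9]
tcp_rot: [-3.015, 1.57, 0.151]
ft_force: [-0.8, 0.5, 1.9]
opening: 0.318
```

Call:
step_arm:
  steps:
    - [-0.2, 0, 0, 0]
    - [-0.5, 0, 0, 0]
    - [-0.7, 0, 0, 0]
    - [-0.7, 0, 0, 0]
    - [-0.6, 0, 0, 0]
    - [-0.4, 0, 0, 0]
    - [0, 0, 0, 0]

```text
t: 57.1
eef_pos: [455.2, 261.8, 175.3]
tcp_rot: [-2.795, 1.568, 0.371]
ft_force: [0.2, -0.7, -1.1]
opening: 0.321
```

```bash
python3 - <<'E'
from h import *
go(580,-232.5,170)
s=snap('scene','s25',(310,120,140,150),5)
E
```

```text
t 57.1 tcp [455.2 261.8 175.3] yawy -88.6 down [ 0.003  0.001 -1.   ] units [ 0.103  9.944 -2.254] F [ 0.2 -0.7 -1.1] op 30.5
```

View pics/s25.png

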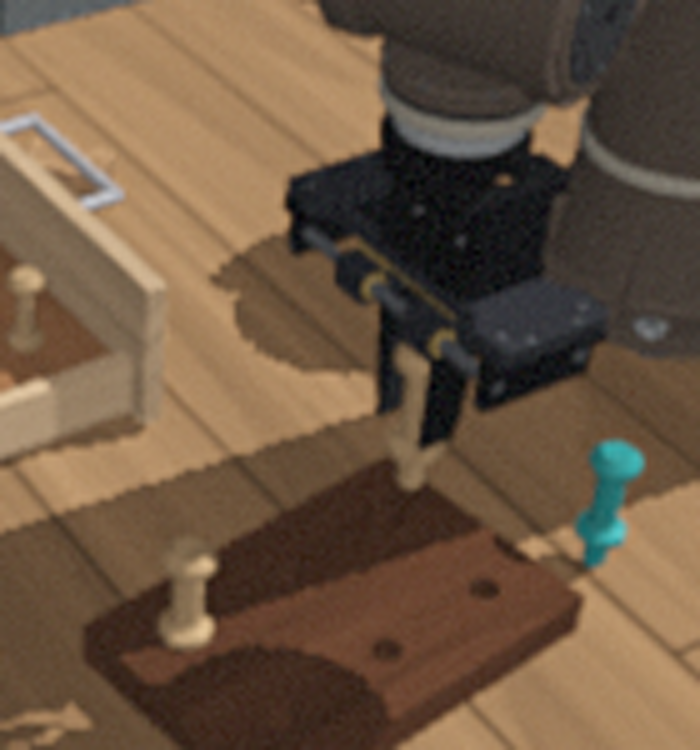

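Call:
step_arm:
  steps:
    - [0, 0.5, -0.1, 0]
    - [0, 0.8, -0.18, 0]
    - [0, 0.8, -0.18, 0]
    - [0, 0.8, -0.18, 0]
    - [0, 0.8, -0.18, 0]
    - [0, 0.8, -0.18, 0]
    - [0, 0.8, -0.18, 0]
    - [0, 0.8, -0.18, 0]
    - [0, 0.8, -0.18, 0]
    - [0, 0.8, -0.18, 0]
    - [0, 0.8, -0.18, 0]
    - [0, 0.8, -0.18, 0]
    - [0, 0.5, -0.13, 0]
    - [0, 0.14, -0.04, 0]
    - [0, 0, 0, 0]
    - [0, 0, 0, 0]

```text
t: 59.15
eef_pos: [579.1, -231.4, 173.7]
tcp_rot: [-0.601, 1.57, 2.566]
ft_force: [-0.3, -0.5, 0.1]
opening: 0.321
```

```bash
python3 - <<'E'
from h import *
go(580,-232.5,80)
E
```

```text
t 59.15 tcp [ 579.1 -231.4  173.7] yawy -88.56 down [-0.  0. -1.] units [ 1.873  0.022 -0.018] F [-0.3 -0.5  0.1] op 30.5
```

Call:
step_arm:
  steps:
    - [0.5, 0.01, -0.01, 0]
    - [0.8, 0, 0, 0]
    - [0.55, 0, 0, 0]
    - [0, 0, 0, 0]
    - [0, 0, 0, 0]

```text
t: 59.78
eef_pos: [580.4, -232.8, 82.6]
tcp_rot: [2.589, 1.569, -0.528]
ft_force: [-0.2, 0.6, 0.7]
opening: 0.324
```

```bash
python3 - <<'E'
from h import *
go(580,-232.5,33.9)
s=snap('scene','s26',(240,90,110,110),7)
E
```

```text
t 59.77 tcp [ 580.4 -232.8   82.6] yawy -88.57 down [ 0.001 -0.001 -1.   ] units [ 0.974 -0.007  0.01 ] F [-0.2  0.6  0.7] op 30.7
```

View pics/s26.png

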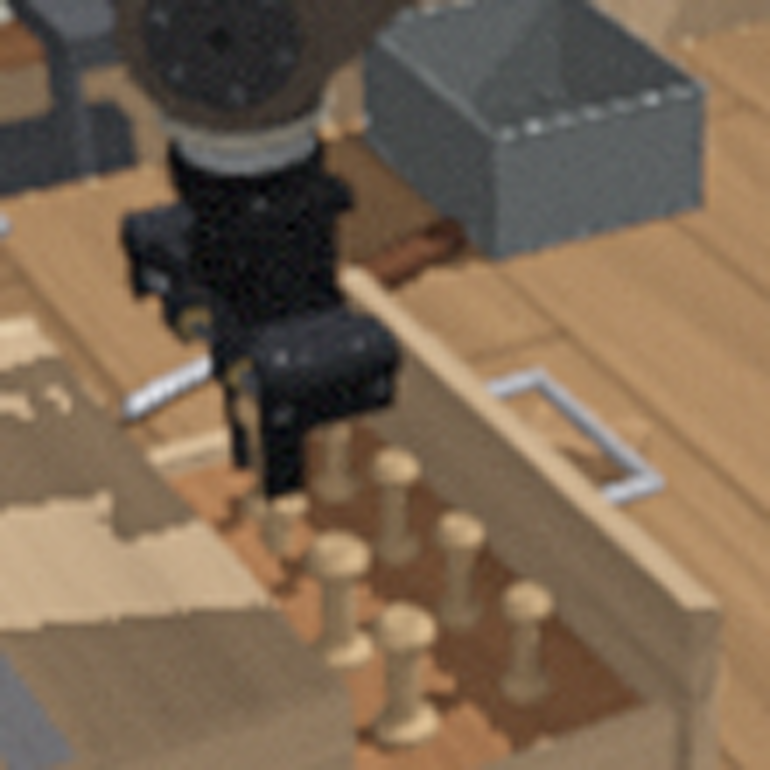

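Call:
step_arm:
  steps:
    - [0.2, 0, 0, 0]
    - [0.15, 0, 0, 0]
    - [0.15, 0, 0, 0]
    - [0.1, 0, 0, 0]
    - [0.1, 0, 0, 0]
    - [0.1, 0, 0, 0]
    - [0.05, 0, 0, 0]
    - [0, 0, 0, 0]

```text
t: 60.82
eef_pos: [579.8, -232.9, 38.6]
tcp_rot: [-0.443, 1.57, 2.723]
ft_force: [-0.7, 1.2, -1.0]
opening: 0.323
```

Call:
step_arm:
  steps:
    - [0.05, 0, 0, 0]
    - [0.04, 0, 0, 0]
    - [0.03, 0, 0, 0]
    - [0, 0, 0, 0]

```text
t: 61.32
eef_pos: [580.5, -233.0, 33.8]
tcp_rot: [2.763, 1.569, -0.354]
ft_force: [-0.3, 5.6, 9.4]
opening: 0.32
```

Call:
step_arm:
  steps:
    - [0, 0, 0, 0]
    - [0, 0, 0, 0]
    - [0, 0, 0, 0]
    - [-0.2, 0, 0, 0]
    - [-0.5, 0, 0, 0]
    - [-0.7, 0, 0, 0]
    - [-0.7, 0, 0, 0]
    - [-0.6, 0, 0, 0]
    - [0, 0, 0, 0]
  jaw: 0.48

```text
t: 62.45
eef_pos: [580.7, -233.5, 170.7]
tcp_rot: [2.605, 1.566, -0.513]
ft_force: [0.3, -0.0, -0.5]
opening: 0.522
```

```bash
python3 - <<'E'
from h import *
go(551.5,192,170)
s=snap('scene','s27',(250,90,200,200),4)
E
```

```text
t 62.45 tcp [ 580.7 -233.5  170.7] yawy -88.6 down [ 0.004 -0.002 -1.   ] units [-8.000e-03 -8.521e+00  3.770e-01] F [ 0.3 -0.  -0.5] op 49.6
```

View pics/s27.png

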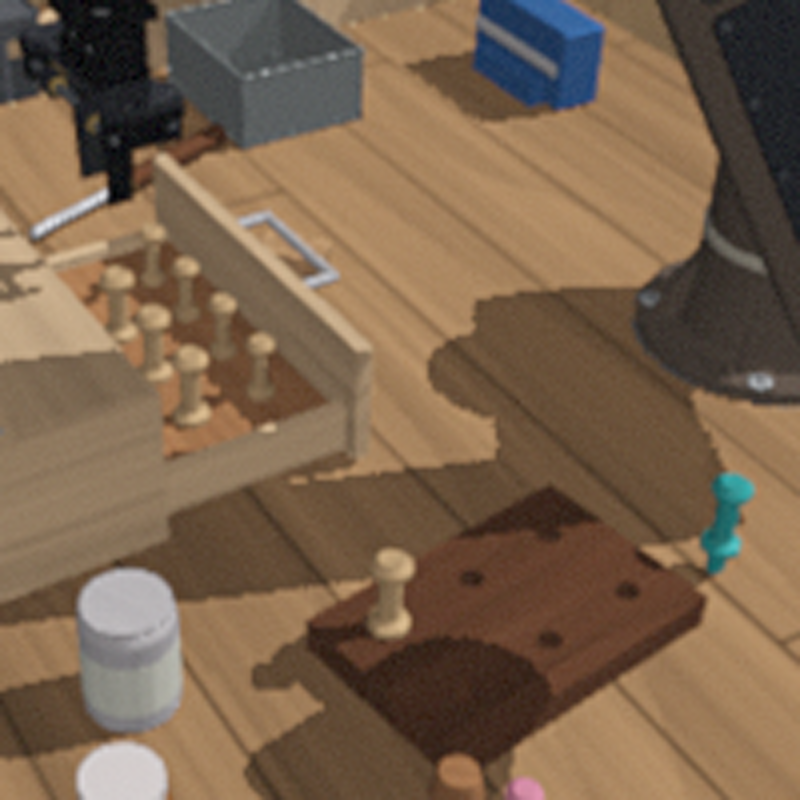

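Call:
step_arm:
  steps:
    - [0, -0.5, 0, 0]
    - [0, -0.8, 0.04, 0]
    - [0, -0.8, 0.04, 0]
    - [0, -0.8, 0.04, 0]
    - [0, -0.8, 0.04, 0]
    - [0, -0.8, 0.04, 0]
    - [0, -0.8, 0.04, 0]
    - [0, -0.8, 0.04, 0]
    - [0, -0.8, 0.04, 0]
    - [0, -0.8, 0.04, 0]
    - [0, -0.6, 0.02, 0]
    - [0, -0.22, 0, 0]
    - [0, 0, 0, 0]
    - [0, 0, 0, 0]
  jaw: 0.4

```text
t: 64.25
eef_pos: [550.4, 191.6, 167.5]
tcp_rot: [0.566, 1.57, -2.552]
ft_force: [0.3, 0.1, -0.6]
opening: 0.599
```

Call:
step_arm:
  steps:
    - [0.5, 0, 0, 0]
    - [0.8, 0, 0, 0]
    - [0.3, 0, 0, 0]
    - [0, 0, 0, 0]
    - [0, 0, 0, 0]

```text
t: 64.88
eef_pos: [551.2, 192.3, 89.0]
tcp_rot: [-2.984, 1.569, 0.182]
ft_force: [0.4, -0.1, 0.5]
opening: 0.598
```

```bash
python3 - <<'E'
from h import *
go(551.5,192,19)
s=snap('scene','s28',(310,140,140,150),5)
E
```

```text
t 64.88 tcp [551.2 192.3  89. ] yawy -88.62 down [ 0.002  0.    -1.   ] units [ 1.4    0.007 -0.003] F [ 0.4 -0.1  0.5] op 56.8
```

View pics/s28.png

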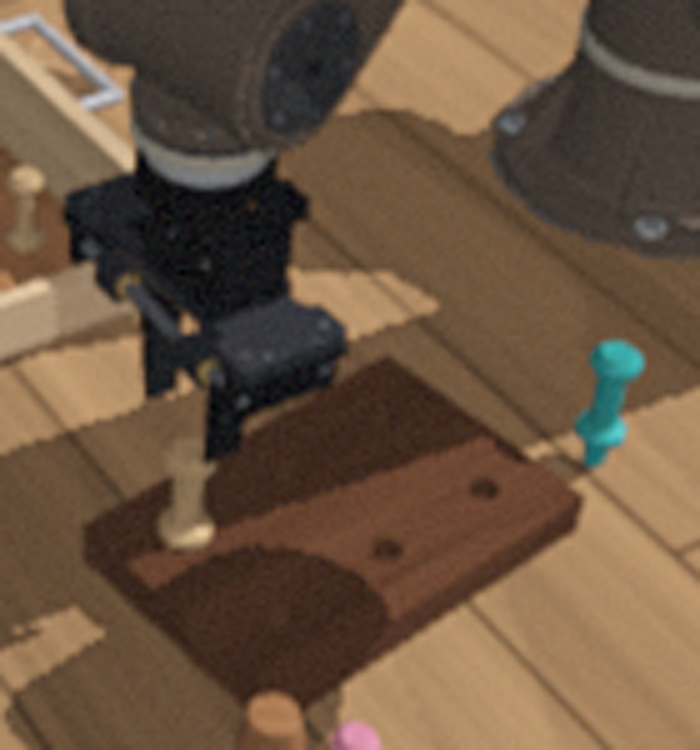

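Call:
step_arm:
  steps:
    - [0.4, 0, 0, 0]
    - [0.4, 0, 0, 0]
    - [0.35, 0, 0, 0]
    - [0.24, 0, 0, 0]
    - [0, 0, 0, 0]
    - [0, 0, 0, 0]

```text
t: 65.68
eef_pos: [550.8, 192.5, 18.8]
tcp_rot: [-3.065, 1.57, 0.101]
ft_force: [-0.0, 0.5, -0.2]
opening: 0.599
```

Call:
step_arm:
  steps:
    - [0, 0, 0, 0]
    - [0, 0, 0, 0]
    - [0, 0, 0, 0]
    - [0, 0, 0, 0]
    - [0, 0, 0, 0]
  jaw: 1.0

```text
t: 66.3
eef_pos: [550.6, 192.4, 18.5]
tcp_rot: [3.118, 1.57, 0.001]
ft_force: [0.2, -0.1, 1.7]
opening: 0.316
```

Call:
step_arm:
  steps:
    - [-0.2, 0, 0, 0]
    - [-0.5, 0, 0, 0]
    - [-0.7, 0, 0, 0]
    - [-0.7, 0, 0, 0]
    - [-0.6, 0, 0, 0]
    - [-0.4, 0, 0, 0]
    - [0, 0, 0, 0]

```text
t: 67.18
eef_pos: [550.9, 192.5, 175.0]
tcp_rot: [-2.987, 1.568, 0.179]
ft_force: [0.4, 0.6, -0.9]
opening: 0.319
```

```bash
python3 - <<'E'
from h import *
go(581.8,-302.7,170)
s=snap('scene','s29',(310,100,140,150),5)
E
```

```text
t 67.17 tcp [550.9 192.5 175. ] yawy -88.6 down [ 0.003  0.001 -1.   ] units [ 0.096  9.917 -0.375] F [ 0.4  0.6 -0.9] op 30.3
```

View pics/s29.png

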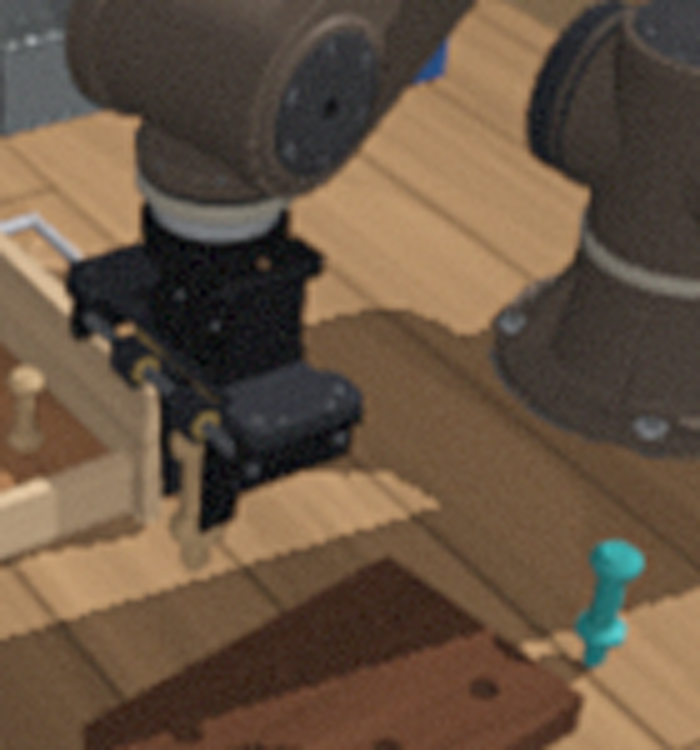

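Call:
step_arm:
  steps:
    - [0, 0.5, 0, 0]
    - [0, 0.8, -0.03, 0]
    - [0, 0.8, -0.03, 0]
    - [0, 0.8, -0.03, 0]
    - [0, 0.8, -0.03, 0]
    - [0, 0.8, -0.03, 0]
    - [0, 0.8, -0.03, 0]
    - [0, 0.8, -0.03, 0]
    - [0, 0.8, -0.03, 0]
    - [0, 0.8, -0.03, 0]
    - [0, 0.8, -0.03, 0]
    - [0, 0.8, -0.03, 0]
    - [0, 0.5, -0.03, 0]
    - [0, 0.12, -0.02, 0]
    - [0, 0, 0, 0]
    - [0, 0, 0, 0]

```text
t: 69.22
eef_pos: [581.7, -301.8, 173.4]
tcp_rot: [-1.045, 1.571, 2.122]
ft_force: [0.1, -0.2, 0.2]
opening: 0.323
```

Call:
step_arm:
  steps:
    - [0.5, 0, 0, 0]
    - [0.8, 0, 0, 0]
    - [0.55, 0, 0, 0]
    - [0, 0, 0, 0]
    - [0, 0, 0, 0]

```text
t: 69.85
eef_pos: [582.2, -302.8, 82.2]
tcp_rot: [2.505, 1.569, -0.611]
ft_force: [-0.6, 0.2, 0.3]
opening: 0.322
```

```bash
python3 - <<'E'
from h import *
go(581.8,-302.7,33.5)
s=snap('scene','s30',(240,80,90,100),8)
print([(proj('scene',q)-[240,80])*8+[12,5] for q in [(581.8,-302.7,45),(581.8,-302.7,68),(581.8,-302.7,94)]])
E
```

```text
t 69.85 tcp [ 582.2 -302.8   82.2] yawy -88.57 down [ 0.001 -0.001 -1.   ] units [ 0.974 -0.004  0.01 ] F [-0.6  0.2  0.3] op 30.5
[array([257.42383576, 678.54982713]), array([253.83170621, 637.71783773]), array([249.69067841, 590.64648314])]
```

View pics/s30.png

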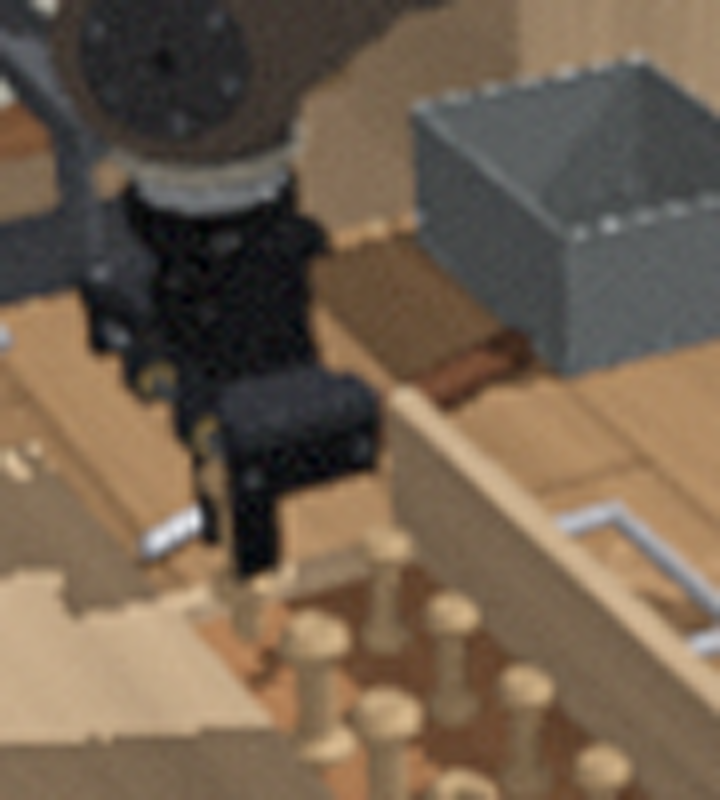

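Call:
step_arm:
  steps:
    - [0.2, 0, 0.03, 0]
    - [0.15, 0, 0, 0]
    - [0.1, 0, 0, 0]
    - [0.1, 0, 0, 0]
    - [0.1, 0, 0, 0]
    - [0, 0, 0, 0]

```text
t: 70.65
eef_pos: [579.9, -302.7, 47.8]
tcp_rot: [-0.637, 1.57, 2.529]
ft_force: [-0.6, 2.3, -1.4]
opening: 0.321
```

Call:
step_arm:
  steps:
    - [0.1, 0, 0, 0]
    - [0.08, 0, 0, 0]
    - [0.05, 0, 0, 0]
    - [0, 0, 0, 0]

```text
t: 71.15
eef_pos: [579.9, -302.8, 36.4]
tcp_rot: [-0.638, 1.57, 2.528]
ft_force: [0.5, 2.1, -1.7]
opening: 0.321
```

Call:
step_arm:
  steps:
    - [0.03, 0, 0, 0]
    - [0.04, 0, 0, 0]
    - [0.02, 0, 0, 0]
    - [0, 0, 0, 0]
    - [0, 0, 0, 0]

```text
t: 71.78
eef_pos: [580.7, -303.0, 33.5]
tcp_rot: [2.691, 1.569, -0.426]
ft_force: [-0.4, 7.1, 9.5]
opening: 0.321
```

Call:
step_arm:
  steps:
    - [0, 0, 0, 0]
    - [0, 0, 0, 0]
    - [0, 0, 0, 0]
    - [-0.2, 0, 0, 0]
    - [-0.5, 0, 0, 0]
    - [-0.7, 0, 0, 0]
    - [-0.7, 0, 0, 0]
    - [-0.6, 0, 0, 0]
    - [0, 0, 0, 0]
  jaw: 0.48

```text
t: 72.9
eef_pos: [580.9, -303.6, 170.4]
tcp_rot: [2.506, 1.566, -0.611]
ft_force: [-0.1, 0.4, -0.6]
opening: 0.521
```

```bash
python3 - <<'E'
from h import *
go(380,-201,170)
s=snap('scene','s31',(240,90,110,110),7)
E
```

```text
t 72.9 tcp [ 580.9 -303.6  170.4] yawy -88.6 down [ 0.004 -0.003 -1.   ] units [-0.015 -2.15   3.967] F [-0.1  0.4 -0.6] op 49.5
```

View pics/s31.png

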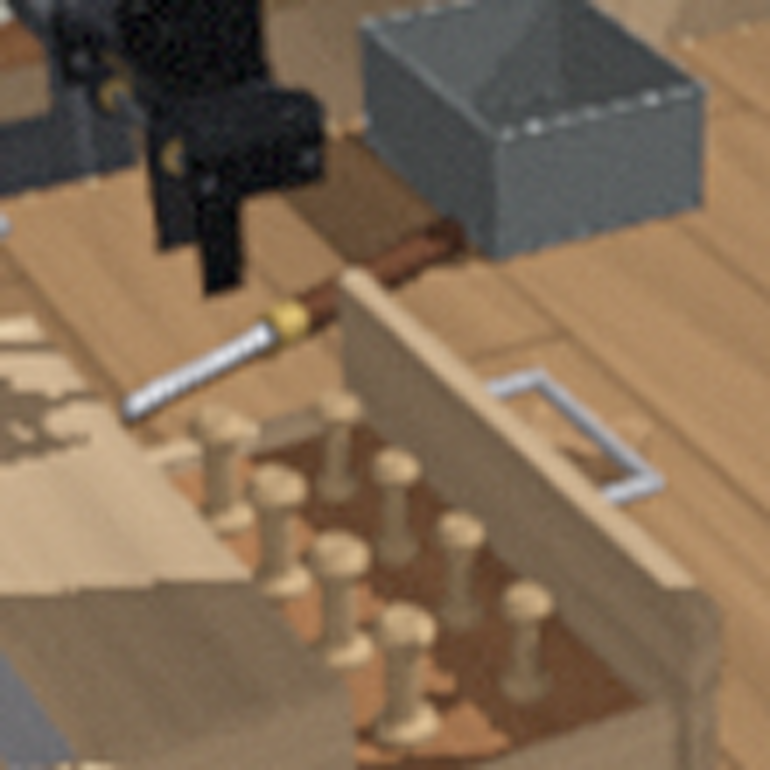

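Call:
step_arm:
  steps:
    - [0, -0.2, 0.4, 0]
    - [0, -0.4, 0.7, 0]
    - [0, -0.4, 0.7, 0]
    - [0, -0.4, 0.7, 0]
    - [0, -0.4, 0.7, 0]
    - [0, -0.35, 0.6, 0]
    - [0, 0, 0.22, 0]
    - [0, 0, 0, 0]
    - [0, 0, 0, 0]
  jaw: 1.0

```text
t: 74.08
eef_pos: [377.3, -201.1, 167.2]
tcp_rot: [2.262, 1.571, -0.855]
ft_force: [-0.6, -0.4, 0.3]
opening: 0.003
```

```bash
python3 - <<'E'
from h import *
go(377,-201,66)
E
```

```text
t 74.08 tcp [ 377.3 -201.1  167.2] yawy -88.62 down [ 0. -0. -1.] units [ 2.023 -0.004  0.007] F [-0.6 -0.4  0.3] op 0.3
```

Call:
step_arm:
  steps:
    - [0.5, 0, 0, 0]
    - [0.6, 0, 0, 0]
    - [0.5, 0, 0, 0]
    - [0.4, 0, 0, 0]
    - [0, 0, 0, 0]
    - [0, 0, -0.1, 0]
    - [0, 0, -0.1, 0]
    - [0, 0, -0.1, 0]
    - [0, 0, -0.1, 0]
    - [0, 0, 0, 0]

```text
t: 75.32
eef_pos: [397.0, -200.0, 67.4]
tcp_rot: [2.5, 1.57, -0.617]
ft_force: [0.8, 0.2, -0.0]
opening: 0.003
```

```bash
python3 - <<'E'
from h import *
go(574.7,-196,66)
s=snap('scene','s32',(250,90,110,110),7)
E
```

```text
t 75.33 tcp [ 397.  -200.    67.4] yawy -88.59 down [ 0.001 -0.    -1.   ] units [ 0.031  0.007 -3.555] F [ 0.8  0.2 -0. ] op 0.3
```

View pics/s32.png

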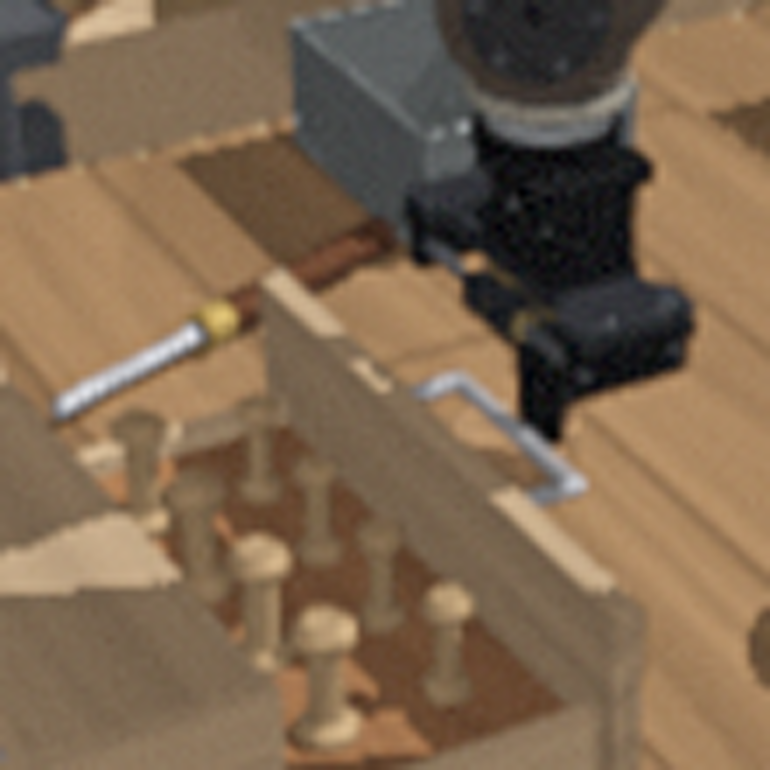

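Call:
step_arm:
  steps:
    - [0, 0, -0.08, 0]
    - [0, 0, -0.12, 0]
    - [0, 0, -0.2, 0]
    - [0, 0, -0.25, 0]
    - [0, 0, -0.25, 0]
    - [0, 0, -0.25, 0]
    - [0, 0, -0.25, 0]
    - [0, 0, -0.25, 0]
    - [0, 0, -0.25, 0]
    - [0, 0, -0.25, 0]
    - [0, 0, -0.25, 0]
    - [0, 0, -0.25, 0]
    - [0, 0, -0.25, 0]
    - [0, 0, -0.2, 0]
    - [0, 0, -0.15, 0]
    - [0, 0, 0, 0]

```text
t: 77.38
eef_pos: [559.9, -196.3, 67.4]
tcp_rot: [2.65, 1.569, -0.467]
ft_force: [-0.1, -0.4, 0.3]
opening: 0.005
```

Call:
step_arm:
  steps:
    - [0, 0, -0.1, 0]
    - [0, 0, -0.08, 0]
    - [0, 0, -0.06, 0]
    - [0, 0, 0, 0]
    - [0, 0, 0, 0]

```text
t: 78.0
eef_pos: [571.2, -195.7, 67.4]
tcp_rot: [2.795, 1.57, -0.322]
ft_force: [0.8, -1.1, -0.3]
opening: 0.006
```

Call:
step_arm:
  steps:
    - [0, 0, -0.05, 0]
    - [0, 0, -0.04, 0]
    - [0, 0, 0, 0]

```text
t: 78.38
eef_pos: [573.2, -195.6, 67.3]
tcp_rot: [-0.169, 1.566, 2.997]
ft_force: [-13.5, -2.6, 7.8]
opening: 0.005
```

Call:
step_arm:
  steps:
    - [0, 0, -0.03, 0]
    - [0, 0, 0, 0]
    - [0, 0, 0, 0]

```text
t: 78.75
eef_pos: [573.2, -195.5, 67.3]
tcp_rot: [-0.188, 1.563, 2.978]
ft_force: [-21.8, -2.9, 12.7]
opening: 0.004
```

Call:
step_arm:
  steps:
    - [0, 0, 0.1, 0]
    - [0, 0, 0.3, 0]
    - [0, 0, 0.5, 0]
    - [-0.5, 0, 0.3, 0]
    - [-0.8, 0, 0, 0]
    - [-0.8, 0, 0, 0]
    - [0, -0.7, 0, 0]
    - [0, -0.8, 0, 0]
    - [0, -0.8, 0, 0]
    - [0, -0.8, 0, 0]
    - [0, 0, 0, 0]
    - [0, 0, 0, 0]

```text
t: 80.25
eef_pos: [513.1, -42.4, 172.4]
tcp_rot: [2.573, 1.57, -0.543]
ft_force: [-0.3, -0.3, -0.8]
opening: 0.003
```

```bash
python3 - <<'E'
from h import *
go(500,0,170)
s=snap('scene','s33');t=snap('top','t33',(320,80,130,100),6)
E
```

```text
t 80.25 tcp [513.1 -42.4 172.4] yawy -88.58 down [ 0. -0. -1.] units [ 0.047 -0.854  0.241] F [-0.3 -0.3 -0.8] op 0.3
```

View pics/s33.png

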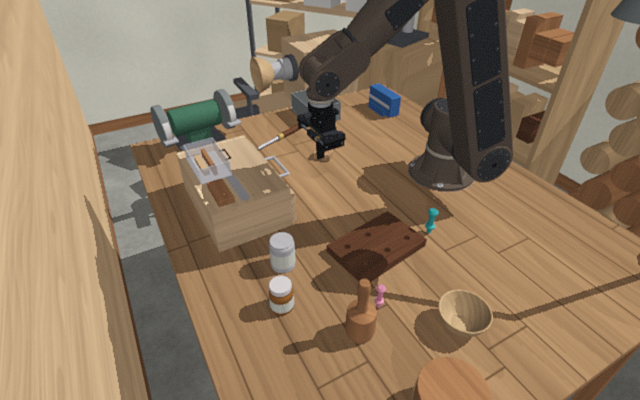

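View pics/t33.png

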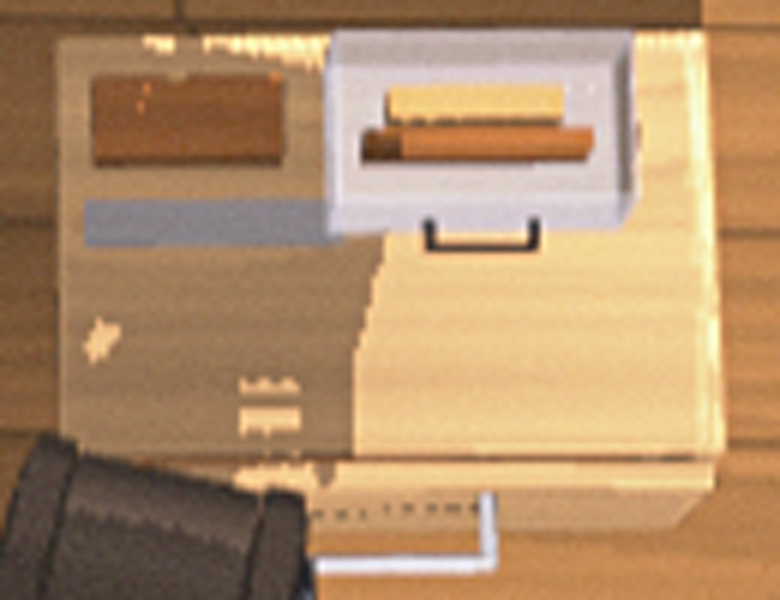

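```bash
python3 - <<'E'
from h import *
print(job_done())
E
```

```text
the job is handed in; nothing more can be done
None
```

The drawer is shut with all six pegs from the board standing in it: three small in the front row, three large in the back row. The job was handed in at about 80 s, and no verdict is reported.

- **Pegs:** Each one went down to the calculated seating height and met about 8–10 N of contact. The last picture before closing showed all eight pegs, new and earlier, upright with their shoulders on the board.
- **Drawer:** I pulled it out until it met its stop, 180 mm. Pushing it shut met the stop at 14–22 N, and the handle is back at its starting pixel in the top view. I could not see the pegs once it was shut.
- **Bystanders:** The bowl, tin, gouge, mallet and both coloured pegs look unmoved in the last scene picture. The cork block is hidden behind the arm in it, and nothing was measured.

Some readings disagreed with the description or with each other:

- **Fingertip height:** The fingertips are about 26 mm above the reported TCP. My first close on the handle missed because of this. A touch on the bar measured it (about 40 N on the tips), and I corrected every later height.
- **Scene camera:** Its positions are about 1.5 pixels off those from the top camera and the arm, so I trusted the latter two.
- **Grip:** The jaws held the pegs by the heads rather than the stems, going by their opening. I saw no grip slip.
- **Draining board:** It was knocked aside after the fourth peg, so I measured it again before taking the last two.

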